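# Load and start a cartridge batch on the bench analyser

### The arm

A 6-joint arm with a two-finger parallel gripper is mounted at the origin on the work surface. World frame = base frame: x ahead of the robot, y to its left, z up, the work surface at z = 0. Lengths are in mm, angles in rad, forces in N, time in s.
With the tool pointing down it reaches from about 300 to 1000 mm from the base axis. Payload 5.1 kg.
Tool frame: the origin (TCP) lies midway between the tips of the shut fingers; the grasp point (between the pads) lies 19 mm behind it; z points along the fingers, y is the line along which they close (so a half turn about z gives the same grasp; the last joint's range is limited). The gripper opens to 95 mm and grips with 3 to 60 N. Pads are 20 mm wide; open, the fingers measure 119 mm over their backs; the gripper's body (75 mm by 180 mm) begins 59 mm behind the grasp point.
Start: joints at [-1.191, 0.124, 1.65, -0, 1.367, -0.083], TCP at [290.163, -581.627, 214.656] pointing down, gripper open.
Joint ranges: [-2.61, 2.61], [-1.02, 2.33], [0.03, 2.71], [-1.35, 4.49], [0.32, 2.68], [-2.91, 2.91]. Speed limits (rad/s): [2.57, 2.57, 3.14, 3.14, 3.14, 3.14].

### API

Orientations are given as a unit quaternion [x, y, z, w].
In Python, from cell import readout, vision, workorder gives the robot as it stands.
- The arm moves only by the shell command python3 -m handwheel 'ROWS'. ROWS is a JSON object of lists of equal length, an entry for each row: "slide": the shift along the world's x, y, z in cm, a list of three; "rotation": the turn, a rotation vector about the world's x, y, z in rad, a list of three; "hand": the finger opening in cm, from 0 to 9.51. In form: {"slide": [[dx, dy, dz], ...], "rotation": [[rx, ry, rz], ...], "hand": [hand, ...]}. A call has 1 to 8 rows; each row shifts and turns the commanded pose from where the row before left it; what a row does not reach is not made up. A row lasts 1/12 s, in which the tool goes at most 41.7 mm and 7.16 degrees, less where a joint would pass 70% of its speed; a pose out of reach is approached as far as the arm can. A call with a gripper value outside its range is refused whole. The fingers move at their own pace and stop on an object; the grip force is fixed at half the most. Time passes only in rows, so rows that do not move let the fingers close. It gives the time, the measured TCP pose, the force, the opening and the grip force at its end, in the units of the state.
- readout.get_state(): the state, without advancing time (a new reading comes with each control period).
- vision.grab_frame(name): name is "scene" or "top" or "wrist"; returns the picture (420x560x3 uint8, red, green, blue); there is no depth.
- vision.camera_params(name): a dict with "mtx" (3x3 intrinsics, pixels), "position" and "orientation" of the camera in the world. Camera axes: x right, y down, z forward; pixel columns grow to the right and rows downward; lengths in mm; the calibration is good to about 2 mm. The wrist camera is an equidistant fisheye: a pixel r from the principal point sees the ray r / f radians off the axis. A picture is of the moment at which its call begins: read the wrist's pose just before it. camera_params takes no time and is no camera call; for the wrist camera it gives the pose at the moment of the call.
- workorder.close_job(): hands the job in; it is judged then, once.
The state is a dict: "clock": time; "joint_pos": joint angles; "joint_vel": joint speeds; "joint_efforts": joint torques, N m; "tcp_pos": TCP position; "tcp_rot": TCP orientation; "force": force on the tool from outside, world axes, zero at the start; "ft_torque": the same for the moment, N m; "finger_gap": opening from 0.0 (shut) to 1.0 (fully open); "finger_force": force on a finger pad.
Only numpy, scipy, OpenCV 4.12 (cv2) and the standard library are available. Lean on these libraries where they do the work, as an engineer would, in place of code of your own. Each camera call takes 0.05 s, during which the arm holds its last target. There are 200 camera calls.

### The job

Run a batch on the analyser: first move the spent, capless cartridge from the loading bay to the grey bin, then press the wide new-batch key, and stand every capped full-size cartridge upright on the bay floor. Only when all are loaded, key in the program by pressing, one at a time and in this order, the third, the first and the fourth key of the row of four (counted from the left as the robot sees it), then press the big round start key; at any time, clear the two small look-alike cartridges from the counter into the bin. Never press the second key of the row, which cancels, or two keys at once, and do not disturb the mouse, pen cup or bottle.

Things in the scene. Friction and masses are not known exactly. Their poses are not given: they have to be found in the camera images.
- bay (a point): White low bench analyser, fixed, 200 (x) by 410 (y) by 58 mm high. Right half: open loading bay, this point the centre of its flat floor, 8 mm above the counter; inside 134 (x) by 195 mm (y), walls 50 mm; four cartridges fit side by side along y, fingers before and behind. x points away from the robot, y left, z up. Left half (+y): flat deck with six keys; nothing higher than the key tops.
- key_new (a joint): Travel of this key: 0 up, 0.006 m fully down (counts as pressed beyond about 0.004). Spring: starts to move at about 1.5 N, about 5 N fully down; springs back when let go.
- key_new_top (a point): Wide rectangular new-batch key at the front left of the deck, 18 mm along x by 42 mm along y. This point: centre of its top face, 12 mm above the deck (70 mm above the counter) when up; row keys stand 38 mm apart. z up.
- key1 (a joint): Travel of this key: 0 up, 0.006 m fully down (counts as pressed beyond about 0.004). Spring: starts to move at about 1.5 N, about 5 N fully down; springs back when let go.
- key1_top (a point): First (leftmost) of the row of four round keys, 22 mm across. This point: centre of its top face, 12 mm above the deck (70 mm above the counter) when up; row keys stand 38 mm apart. z up.
- key2 (a joint): Travel of this key: 0 up, 0.006 m fully down (counts as pressed beyond about 0.004). Spring: starts to move at about 1.5 N, about 5 N fully down; springs back when let go.
- key2_top (a point): Second from the left of the row of four round keys, 22 mm across: the cancel key, not to be pressed. This point: centre of its top face, 12 mm above the deck (70 mm above the counter) when up; row keys stand 38 mm apart. z up.
- key3 (a joint): Travel of this key: 0 up, 0.006 m fully down (counts as pressed beyond about 0.004). Spring: starts to move at about 1.5 N, about 5 N fully down; springs back when let go.
- key3_top (a point): Third from the left of the row of four round keys, 22 mm across. This point: centre of its top face, 12 mm above the deck (70 mm above the counter) when up; row keys stand 38 mm apart. z up.
- key4 (a joint): Travel of this key: 0 up, 0.006 m fully down (counts as pressed beyond about 0.004). Spring: starts to move at about 1.5 N, about 5 N fully down; springs back when let go.
- key4_top (a point): Fourth (rightmost) of the row of four round keys, 22 mm across. This point: centre of its top face, 12 mm above the deck (70 mm above the counter) when up; row keys stand 38 mm apart. z up.
- key_start (a joint): Travel of this key: 0 up, 0.006 m fully down (counts as pressed beyond about 0.004). Spring: starts to move at about 1.5 N, about 5 N fully down; springs back when let go.
- key_start_top (a point): Big round start key at the front right of the deck, 34 mm across, in front of key3 and key4. This point: centre of its top face, 12 mm above the deck (70 mm above the counter) when up; row keys stand 38 mm apart. z up.
- cart1: Capped full-size test cartridge (may be absent): white plastic, square, 38 by 38 mm, body 44 mm high, with a grey round cap 25 mm across and 8 mm high on top (52 mm in all), 70 g. Origin: centre of its underside, z up. Starts standing on the counter to the right of the analyser.
- cart2: Capped full-size test cartridge (may be absent): white plastic, square, 38 by 38 mm, body 44 mm high, with a grey round cap 25 mm across and 8 mm high on top (52 mm in all), 70 g. Origin: centre of its underside, z up. Starts standing on the counter to the right of the analyser.
- cart3: Capped full-size test cartridge (may be absent): white plastic, square, 38 by 38 mm, body 44 mm high, with a grey round cap 25 mm across and 8 mm high on top (52 mm in all), 70 g. Origin: centre of its underside, z up. Starts standing on the counter to the right of the analyser.
- cart4: Capped full-size test cartridge (may be absent): white plastic, square, 38 by 38 mm, body 44 mm high, with a grey round cap 25 mm across and 8 mm high on top (52 mm in all), 70 g. Origin: centre of its underside, z up. Starts standing on the counter to the right of the analyser.
- small1: Small look-alike cartridge of the other test: same shape, 27 by 27 mm, body 32 mm high, cap 18 mm across and 8 mm high (40 mm in all), 40 g. Origin: centre of its underside. Starts among the full-size ones.
- small2: Small look-alike cartridge of the other test: same shape, 27 by 27 mm, body 32 mm high, cap 18 mm across and 8 mm high (40 mm in all), 40 g. Origin: centre of its underside. Starts among the full-size ones.
- spent: Spent full-size cartridge: 38 by 38 mm, 44 mm high, without the cap (a dark round opening in its flat top), 60 g. Origin: centre of its underside. Starts standing in the loading bay.
- bin_in (a point): Centre of the inner floor (5 mm above the counter) of the open grey plastic bin, fixed to the counter right of the cartridges; outside 170 by 170 mm, 55 mm high, walls 5 mm. Axes along its sides, z up.
- mouse: Bystander: black computer mouse, 100 by 58 by 34 mm, beyond the cartridges, on a blue mat. Origin: centre of its underside.
- pencup: Bystander: open grey pen cup, 72 mm across, 90 mm high. Origin: centre of its underside.
- sanitiser: Bystander: white bottle, 60 mm across, 130 mm high. Origin: centre of its underside.

How it is judged (in metres and radians):
On the way, in this order (a step that is already met when the one before it is completed fails the run):
1. the spent cartridge lies in the bin, released (x of spent in the frame of bin_in between -0.08 and 0.08 m and y of spent in the frame of bin_in between -0.08 and 0.08 m and z of spent in the frame of bin_in below 0.055 m and linear speed of spent below 0.03 m/s and contact force between the fingers and spent below 0.5 N), for 0.2 s.
2. the wide new-batch key is pressed, alone (value of joint key_new above 0.004 m and value of joint each of key1, key2, key3, key4, key_start below 0.002 m), for 0.1 s.
3. every full-size cartridge stands upright on the bay floor, released (x of cart1 in the frame of bay between -0.065 and 0.065 m and y of cart1 in the frame of bay between -0.095 and 0.095 m and z of each of cart1, cart2, cart3, cart4 in the frame of bay below 0.03 m and z of each of cart1, cart2, cart3, cart4 in the frame of bay below 0.006 m and angle between each of cart1, cart2, cart3, cart4's own z axis and vertical below 0.15 rad and linear speed of each of cart1, cart2, cart3, cart4 below 0.03 m/s and x of cart2 in the frame of bay between -0.065 and 0.065 m and y of cart2 in the frame of bay between -0.095 and 0.095 m and x of cart3 in the frame of bay between -0.065 and 0.065 m and y of cart3 in the frame of bay between -0.095 and 0.095 m and x of cart4 in the frame of bay between -0.065 and 0.065 m and y of cart4 in the frame of bay between -0.095 and 0.095 m and contact force between the fingers and cart1 below 0.5 N and contact force between the fingers and cart2 below 0.5 N and contact force between the fingers and cart3 below 0.5 N and contact force between the fingers and cart4 below 0.5 N), for 0.2 s.
4. the third key of the row is pressed, alone (value of joint key3 above 0.004 m and value of joint each of key_new, key1, key2, key4, key_start below 0.002 m), for 0.1 s.
5. the first key of the row is pressed, alone (value of joint key1 above 0.004 m and value of joint each of key_new, key2, key3, key4, key_start below 0.002 m), for 0.1 s.
6. the fourth key of the row is pressed, alone (value of joint key4 above 0.004 m and value of joint each of key_new, key1, key2, key3, key_start below 0.002 m), for 0.1 s.
7. the big round start key is pressed, alone (value of joint key_start above 0.004 m and value of joint each of key_new, key1, key2, key3, key4 below 0.002 m), for 0.1 s.
At the end, for the whole second after the job is handed in: Every full-size cartridge stands in the bay, its underside within 6 mm of the floor, tilted less than 0.15 rad and at rest; the spent and both small cartridges are at rest inside the grey bin; all keys are up again (below 2 mm) (x of cart1 in the frame of bay between -0.065 and 0.065 m and y of cart1 in the frame of bay between -0.095 and 0.095 m and z of each of cart1, cart2, cart3, cart4 in the frame of bay below 0.03 m and z of each of cart1, cart2, cart3, cart4 in the frame of bay below 0.006 m and angle between each of cart1, cart2, cart3, cart4's own z axis and vertical below 0.15 rad and linear speed of each of cart1, cart2, cart3, cart4, small1, small2, spent below 0.03 m/s and x of cart2 in the frame of bay between -0.065 and 0.065 m and y of cart2 in the frame of bay between -0.095 and 0.095 m and x of cart3 in the frame of bay between -0.065 and 0.065 m and y of cart3 in the frame of bay between -0.095 and 0.095 m and x of cart4 in the frame of bay between -0.065 and 0.065 m and y of cart4 in the frame of bay between -0.095 and 0.095 m and x of small1 in the frame of bin_in between -0.08 and 0.08 m and y of small1 in the frame of bin_in between -0.08 and 0.08 m and z of each of small1, small2, spent in the frame of bin_in below 0.055 m and x of small2 in the frame of bin_in between -0.08 and 0.08 m and y of small2 in the frame of bin_in between -0.08 and 0.08 m and x of spent in the frame of bin_in between -0.08 and 0.08 m and y of spent in the frame of bin_in between -0.08 and 0.08 m and value of joint each of key_new, key1, key2, key3, key4, key_start below 0.002 m); the robot touches nothing.
It fails at once if the cancel key (second of the row) was pressed (value of joint key2 above 0.004 m).
It fails at once if a code key or the start key was pressed while a full-size cartridge was still outside the bay (value of joint any of key1, key3, key4, key_start above 0.004 m and (not (x of cart1 in the frame of bay between -0.065 and 0.065 m and y of cart1 in the frame of bay between -0.095 and 0.095 m and z of cart1 in the frame of bay below 0.03 m) or not (x of cart2 in the frame of bay between -0.065 and 0.065 m and y of cart2 in the frame of bay between -0.095 and 0.095 m and z of cart2 in the frame of bay below 0.03 m) or not (x of cart3 in the frame of bay between -0.065 and 0.065 m and y of cart3 in the frame of bay between -0.095 and 0.095 m and z of cart3 in the frame of bay below 0.03 m) or not (x of cart4 in the frame of bay between -0.065 and 0.065 m and y of cart4 in the frame of bay between -0.095 and 0.095 m and z of cart4 in the frame of bay below 0.03 m))).
It fails at once if two keys were pressed at once (value of joint each of key1, key_new above 0.004 m or value of joint each of key2, key_new above 0.004 m or value of joint each of key2, key1 above 0.004 m or value of joint each of key3, key_new above 0.004 m or value of joint each of key3, key1 above 0.004 m or value of joint each of key3, key2 above 0.004 m or value of joint each of key4, key_new above 0.004 m or value of joint each of key4, key1 above 0.004 m or value of joint each of key4, key2 above 0.004 m or value of joint each of key4, key3 above 0.004 m or value of joint each of key_start, key_new above 0.004 m or value of joint each of key_start, key1 above 0.004 m or value of joint each of key_start, key2 above 0.004 m or value of joint each of key_start, key3 above 0.004 m or value of joint each of key_start, key4 above 0.004 m).
It fails at once if the mouse, pen cup or bottle was disturbed (moved over 30 mm or tipped over 0.3 rad) (distance of any of mouse, pencup, sanitiser from where it was at the start of the episode above 0.03 m or angle between any of mouse, pencup, sanitiser's own z axis and vertical above 0.3 rad).
Of cart1, cart2, cart3, cart4 only 2 to 4 are there at a start; the rules pass over those that are not, and their reading is None.
At some moment in a run one of cart1, cart2, cart3, cart4, small1, small2 may be knocked a few centimetres aside while the robot is not near it.
It also fails if it takes over 208 s, if anything falls off the work surface, if the arm or the gripper's body presses on something with over 40 N, if the wrist force passes 120 N, or if a joint passes its speed limit or range.

## Working session

There is one attempt and no reset: what is moved stays moved. The work goes in short steps, Python scripts to look and compute and a shell command to move; the robot and the scene stay as the last step left them, time stands still between calls to the robot, and variables do not carry over. Pictures are saved under pics/ and viewed, at most 14 in all, crops included, and the job is handed in when it is done.

```bash
mkdir -p pics; ls
cat > look.py <<'E'
import numpy as np, cv2
from cell import readout, vision, workorder
from scipy.spatial.transform import Rotation as R
def cam(name):
    p=vision.camera_params(name); 
    return np.array(p['mtx'],float),np.array(p['position'],float),R.from_quat(p['orientation']) if len(np.ravel(p['orientation']))==4 else R.from_matrix(p['orientation'])
def px2pt(name,uv,z,c=None):
    K,t,r=c or cam(name)
    a=np.array([(uv[0]-K[0,2])/K[0,0],(uv[1]-K[1,2])/K[1,1],1.])
    if name=='wrist':
        th=np.hypot(a[0],a[1]); 
        s=np.sin(th)/th if th>1e-9 else 1
        a=np.array([a[0]*s,a[1]*s,np.cos(th)])
    d=r.apply(a); return t+d*(z-t[2])/d[2]
def pt2px(name,P,c=None):
    K,t,r=c or cam(name); a=r.inv().apply(np.array(P)-t)
    if name=='wrist':
        q=np.hypot(a[0],a[1]); th=np.arctan2(q,a[2]); a=np.array([a[0]/q*th,a[1]/q*th,1])
    else: a=a/a[2]
    return (K@a)[:2]
def save(name,fn):
    im=vision.grab_frame(name); cv2.imwrite('pics/'+fn,im[:,:,::-1]); return im
E
python3 - <<'E'
from look import *
print(readout.get_state())
for n in('scene','top','wrist'):
    print(n,vision.camera_params(n)); save(n,n+'0.png')
E
```

```text
pics
{'clock': 0.0, 'joint_pos': array([-1.19059780e+00,  1.24504419e-01,  1.65165628e+00, -1.83694891e-05,
        1.36745093e+00, -8.26110925e-02]), 'joint_vel': array([ 2.14401489e-03,  5.06791073e-05, -3.02688988e-04, -6.06270993e-04,
        1.73943741e-03,  2.57533124e-04]), 'joint_efforts': array([-2.31373117e-03, -4.17609251e+01, -3.59937859e+01,  7.72590400e-02,
        4.92253876e-02, -1.37729444e-04]), 'tcp_pos': array([ 289.93213273, -581.0585206 ,  213.39794269]), 'tcp_rot': array([ 9.73344246e-01,  2.29346810e-01, -1.58546321e-04, -9.97002057e-04]), 'force': array([-0.28906761, -0.3667313 , -0.3128737 ]), 'ft_torque': array([-0.01521952, -0.04301485,  0.02224811]), 'finger_force': 0.0, 'finger_gap': 0.9978710814872488}
scene {'mtx': array([[545.4981321 ,   0.        , 273.7329625 ],
       [  0.        , 545.4981321 , 209.75659764],
       [  0.        ,   0.        ,   1.        ]]), 'position': array([1310.39346772, -599.68993219,  901.31597904]), 'orientation': array([ 0.82387738,  0.39170432, -0.18108524, -0.36742607])}
top {'mtx': array([[544.10853824,   0.        , 278.03226294],
       [  0.        , 544.10853824, 214.60815361],
       [  0.        ,   0.        ,   1.        ]]), 'position': array([ 495.7043543 ,   -6.55611566, 1593.64287076]), 'orientation': array([ 0.71326207, -0.70033331,  0.02346841, -0.01548258])}
wrist {'mtx': array([[325.1922621 ,   0.        , 278.57365604],
       [  0.        , 325.1922621 , 213.69463215],
       [  0.        ,   0.        ,   1.        ]]), 'position': array([ 349.99292444, -551.69868436,  382.88202827]), 'orientation': array([ 0.84439979, -0.52171765, -0.06455121,  0.10311561])}
```

Run:
```python
import cv2
a=cv2.imread('pics/top0.png'); cv2.imwrite('pics/top0b.png',cv2.resize(a,(800,600),interpolation=2))
```

```text
(no output)
```

View pics/top0b.png

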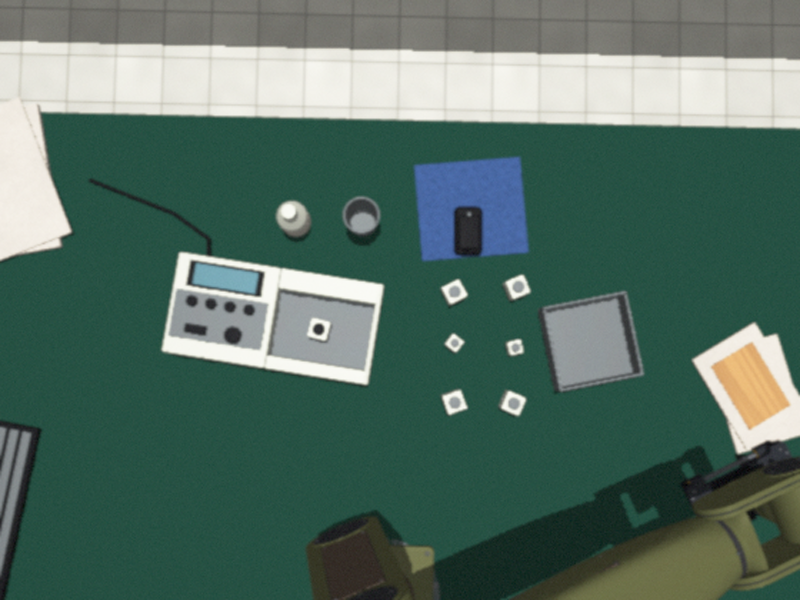

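View pics/scene0.png

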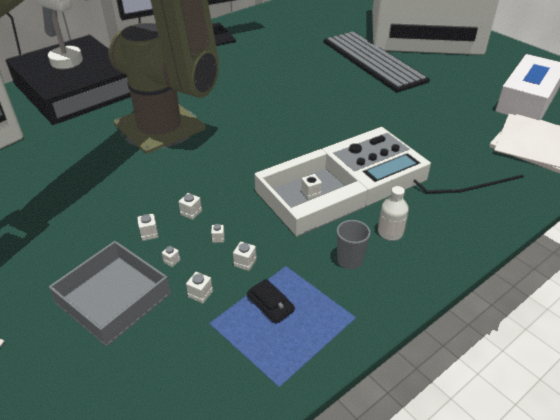

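The top view (800 px scale) shows four large cartridges at (454,291), (516,287), (454,402) and (513,403), and two small ones at (454,342) and (515,347). The spent one is at (319,329), the bin centre at (592,341), and the keys sit at the left of the analyser. Next I'll measure them.

```bash
cat > meas.py <<'E'
from look import *
import sys
def carts(im=None,roi=(300,170,385,310)):
    """white tops in the top view -> list (x,y,yaw,size) ; roi u0,v0,u1,v1 in 560 scale"""
    im=vision.grab_frame('top') if im is None else im
    c=cam('top'); u0,v0,u1,v1=roi; S=6
    crop=cv2.resize(im[v0:v1,u0:u1],None,fx=S,fy=S,interpolation=cv2.INTER_CUBIC)
    hsv=cv2.cvtColor(crop,cv2.COLOR_RGB2HSV)
    m=((hsv[...,1]<90)&(hsv[...,2]>95)).astype(np.uint8)*255
    m=cv2.morphologyEx(m,cv2.MORPH_CLOSE,np.ones((15,15)))
    out=[]
    for k in cv2.findContours(m,cv2.RETR_EXTERNAL,cv2.CHAIN_APPROX_NONE)[0]:
        if cv2.contourArea(k)<S*S*30: continue
        (cx,cy),(w,h),_=r=cv2.minAreaRect(k)
        big=cv2.contourArea(k)>S*S*160
        z=44 if big else 32
        q=np.array([px2pt('top',((p[0]+.5)/S+u0-.5,(p[1]+.5)/S+v0-.5),z,c) for p in cv2.boxPoints(r)])
        e=q[1]-q[0]; yaw=np.degrees(np.arctan2(e[1],e[0]))%90
        out.append((*q.mean(0)[:2].round(1),round(yaw if yaw<45 else yaw-90,1),round(np.linalg.norm(e),1),round(np.linalg.norm(q[2]-q[1]),1),round(cv2.contourArea(k)/S/S)))
    return out
E
python3 - <<'E'
from meas import *
im=cv2.imread('pics/top0.png')[:,:,::-1]
for o in carts(im): print(o)
print('spent',carts(im,(205,215,242,245)))
c=cam('top')
# keys: dark blobs
hsv=cv2.cvtColor(im,cv2.COLOR_RGB2HSV); u0,v0,u1,v1=115,200,187,250;S=6
g=cv2.resize(cv2.cvtColor(im,cv2.COLOR_RGB2GRAY)[v0:v1,u0:u1],None,fx=S,fy=S,interpolation=2)
m=(g<75).astype(np.uint8)*255
for k in cv2.findContours(m,0,1)[0]:
    a=cv2.contourArea(k)/36
    if a<10: continue
    r=cv2.minAreaRect(k); print('key',px2pt('top',((r[0][0]+.5)/S+u0-.5,(r[0][1]+.5)/S+v0-.5),70,c).round(1),round(a,1),np.round(np.array(r[1])/S*2.8,1))
# bin outer corners / analyser corners by viewed pixels (x0.7)
for nm,pts,z in(('ana',[(181,252),(384,285),(368,385),(162,351)],58),('bin',[(541,309),(627,292),(644,375),(558,391)],55)):
    q=np.array([px2pt('top',np.array(p)*.7,z,c)[:2] for p in pts]); print(nm,q.round(1).tolist(),q.mean(0).round(1))
E
```

```text
(np.float64(395.7), np.float64(-255.2), np.float64(-23.6), np.float64(45.2), np.float64(50.6), 257)
(np.float64(395.1), np.float64(-139.3), np.float64(20.8), np.float64(46.2), np.float64(47.4), 253)
(np.float64(505.6), np.float64(-260.9), np.float64(14.5), np.float64(36.3), np.float64(34.9), 136)
(np.float64(512.6), np.float64(-138.8), np.float64(-36.5), np.float64(34.0), np.float64(35.6), 136)
(np.float64(555.7), np.float64(-323.4), np.float64(1.1), np.float64(13.5), np.float64(72.5), 70)
(np.float64(614.8), np.float64(-136.3), np.float64(27.7), np.float64(47.5), np.float64(44.8), 240)
(np.float64(626.2), np.float64(-262.0), np.float64(23.8), np.float64(49.7), np.float64(45.8), 247)
spent [(np.float64(536.1), np.float64(132.5), np.float64(1.1), np.float64(104.8), np.float64(84.9), 1099)]
key [477.5 410.6  70. ] 15.6 [ 5.6 40.1]
key [518.5 298.3  70. ] 93.4 [29.9 30.8]
key [529.  371.8  70. ] 74.2 [40.8 16. ]
key [568.9 268.2  70. ] 32.2 [17.7 17.7]
key [574.1 305.5  70. ] 33.8 [18.2 18.7]
key [579.8 343.4  70. ] 34.0 [19.3 18.2]
key [584.6 380.3  70. ] 35.6 [19.6 18.1]
key [607.7 251.7  70. ] 14.5 [ 8.4 19.2]
key [578.3 427.7  70. ] 58.6 [70.5 12.6]
ana [[680.8, 406.8], [622.9, 3.8], [425.0, 31.5], [484.5, 437.5]] [553.3 219.9]
bin [[581.2, -308.9], [618.3, -480.3], [454.1, -514.4], [419.6, -343.8]] [ 518.3 -411.9]
```

```bash
python3 -m handwheel '{"slide":[[1.2,3.3,0],[1.2,3.3,0],[1.2,3.3,0],[1.2,3.3,0],[1.2,3.3,0],[1.2,3.3,0],[1.2,3.3,0]],"rotation":[[0,0,0.046],[0,0,0.046],[0,0,0.046],[0,0,0.046],[0,0,0.046],[0,0,0.046],[0,0,0.046]],"hand":[9.5,9.5,9.5,9.5,9.5,9.5,9.5]}' >/dev/null
python3 -m handwheel '{"slide":[[1.2,3.3,0],[1.2,3.3,0],[1.2,3.3,0],[1.2,3.3,0],[1.2,3.3,0],[1.2,3.3,0],[1.2,3.3,0]],"rotation":[[0,0,0.046],[0,0,0.046],[0,0,0.046],[0,0,0.046],[0,0,0.046],[0,0,0.046],[0,0,0.046]],"hand":[9.5,9.5,9.5,9.5,9.5,9.5,9.5]}' >/dev/null
python3 -m handwheel '{"slide":[[1.2,3.3,0],[1.2,3.3,0],[1.2,3.3,0],[1.2,3.3,0],[1.2,3.3,0],[1.2,3.3,0],[0,0,0]],"rotation":[[0,0,0.046],[0,0,0.046],[0,0,0.046],[0,0,0.046],[0,0,0.046],[0,0,0.046],[0,0,0]],"hand":[9.5,9.5,9.5,9.5,9.5,9.5,9.5]}'
python3 - <<'E'
from look import *
import pickle
pickle.dump(vision.camera_params('wrist'),open('w1.pkl','wb'))
im=save('wrist','w1.png'); cv2.imwrite('pics/w1b.png',cv2.resize(im[:,:,::-1],(800,600),interpolation=2))
print(readout.get_state()['joint_pos'],vision.camera_params('wrist'))
E
```

```text
clock: 1.9
tcp_pos: [530.9, 83.1, 214.3]
tcp_rot: [0.768, 0.64, 0.001, -0.001]
force: [0.1, -0.0, 0.0]
finger_gap: 0.994
finger_force: 0.0
[ 5.11025490e-02 -1.28130960e-01  1.90266079e+00  2.05566906e-04
  1.36803085e+00  2.34577638e-01] {'mtx': array([[325.1922621 ,   0.        , 278.57365604],
       [  0.        , 325.1922621 , 213.69463215],
       [  0.        ,   0.        ,   1.        ]]), 'position': array([542.36668043, 146.71048825, 383.5217568 ]), 'orientation': array([ 0.98842319, -0.09042758, -0.01163313,  0.12127289])}
```

View pics/w1b.png

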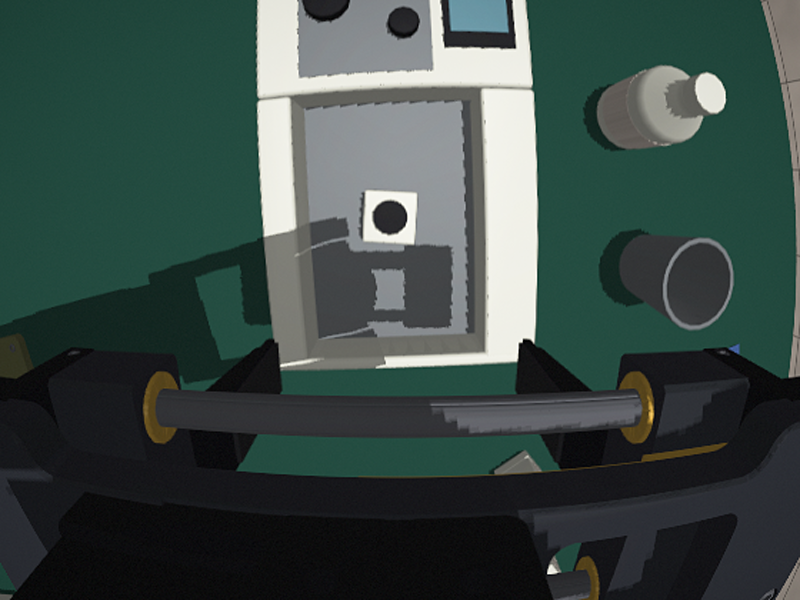

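The wrist view (800 scale) shows the spent cartridge with its top corners at (366,191), (417,192), (413,245) and (361,241). The bay rim's inner corners are at about (294,97), (480,88), (487,350) and (310,362).

Run:
```python
from look import *
c=cam('wrist')
f=lambda pts,z:np.array([px2pt('wrist',(np.array(p)+.5)*.7-.5,z,c)[:2] for p in pts])
q=f([(366,191),(417,192),(413,245),(361,241)],52); print('spent',q.round(1).tolist(),q.mean(0)); 
e=q[2]-q[1];e2=q[3]-q[0];print(np.degrees(np.arctan2(e[0]+e2[0],-(e[1]+e2[1]))))
print('hole',f([(390,217)],52))
q=f([(294,97),(480,88),(487,350),(310,362)],58);print('rim',q.round(1).tolist(),q.mean(0))
q=f([(305,108),(470,101),(474,333),(318,338)],8);print('floor',q.round(1).tolist(),q.mean(0))
q=f([(403,22)],70);print('key4',q)
```

```text
spent [[519.8, 151.7], [555.1, 144.4], [545.6, 107.5], [509.5, 117.2]] [532.4827695  130.22195737]
-15.544250576577356
hole [[533.0680753  130.28645657]]
rim [[482.7, 229.0], [612.1, 210.8], [586.7, 21.0], [453.5, 35.7]] [533.73465822 124.12173092]
floor [[480.8, 230.1], [612.5, 210.9], [584.3, 19.2], [452.1, 38.9]] [532.42316711 124.78626139]
key4 [[567.0769339  264.33881618]]
```

```bash
python3 -m handwheel '{"slide":[[0.1,2.4,0],[0.1,2.3,0],[0,0,-3],[0,0,-3],[0,0,-3],[0,0,-3],[0,0,-3],[0,0,-2]],"rotation":[[0,0,-0.04],[0,0,-0.04],[0,0,0],[0,0,0],[0,0,0],[0,0,0],[0,0,0],[0,0,0]],"hand":[7,7,7,7,7,7,7,7]}'
python3 -m handwheel '{"slide":[[0,0,-1.4],[0,0,-1.3],[0,0,0],[0,0,0],[0,0,0],[0,0,0],[0,0,0],[0,0,0]],"rotation":[[0,0,0],[0,0,0],[0,0,0],[0,0,0],[0,0,0],[0,0,0],[0,0,0],[0,0,0]],"hand":[7,7,7,3,3,3,3,3]}'
```

```text
clock: 2.62
tcp_pos: [530.0, 124.0, 41.3]
tcp_rot: [0.796, 0.606, -0.002, -0.001]
force: [-0.3, 0.5, -0.7]
finger_gap: 0.739
finger_force: 0.0
clock: 3.28
tcp_pos: [532.9, 125.5, 18.7]
tcp_rot: [0.795, 0.606, 0.001, 0.0]
force: [-0.2, -0.7, 0.5]
finger_gap: 0.447
finger_force: 0.0
```

```bash
python3 -m handwheel '{"slide":[[0,0,0],[0,0,0],[0,0,2],[0,0,3],[0,0,3],[0,0,3],[0,0,3],[0,0,0]],"rotation":[[0,0,0],[0,0,0],[0,0,0],[0,0,0],[0,0,0],[0,0,0],[0,0,0],[0,0,0]],"hand":[3,3,3,3,3,3,3,3]}'
```

```text
clock: 3.95
tcp_pos: [536.2, 126.0, 165.2]
tcp_rot: [0.795, 0.606, 0.005, 0.003]
force: [1.2, 0.2, -0.0]
finger_gap: 0.402
finger_force: 30.0
```

```bash
python3 -m handwheel '{"slide":[[-0.05,-1.5,0],[-0.05,-3,0],[-0.05,-3.8,0],[-0.05,-3.8,0],[-0.05,-3.8,0],[-0.05,-3.8,0],[-0.05,-3.8,0],[-0.05,-3.8,0]],"rotation":[[0,0,0],[0,0,0],[0,0,0],[0,0,0],[0,0,0],[0,0,0],[0,0,0],[0,0,0]],"hand":[3,3,3,3,3,3,3,3]}' >/dev/null
python3 -m handwheel '{"slide":[[-0.05,-3.8,0],[-0.05,-3.8,0],[-0.05,-3.8,0],[-0.05,-3.8,0],[-0.05,-3.8,0],[-0.05,-3.8,0],[-0.05,-3.8,0],[0,-3.4,0]],"rotation":[[0,0,0],[0,0,0],[0,0,0],[0,0,0],[0,0,0],[0,0,0],[0,0,0],[0,0,0]],"hand":[3,3,3,3,3,3,3,3]}' >/dev/null
python3 -m handwheel '{"slide":[[0,-0.8,0],[0,0,0],[0,0,0]],"rotation":[[0,0,0],[0,0,0],[0,0,0]],"hand":[3,3,3]}'
python3 - <<'E'
from meas import *
im=save('top','t1.png');cv2.imwrite('pics/t1b.png',cv2.resize(im[140:340,260:530,::-1],(800,592),interpolation=2))
im=save('wrist','w2.png');cv2.imwrite('pics/w2b.png',cv2.resize(im[:,:,::-1],(800,600),interpolation=2))
print(cam('wrist')[1])
E
```

```text
clock: 5.53
tcp_pos: [524.3, -455.0, 156.4]
tcp_rot: [0.795, 0.606, 0.0, -0.001]
force: [0.2, -0.4, -1.2]
finger_gap: 0.403
finger_force: 30.0
[ 542.24422391 -389.50163638  326.44717701]
```

View pics/w2b.png

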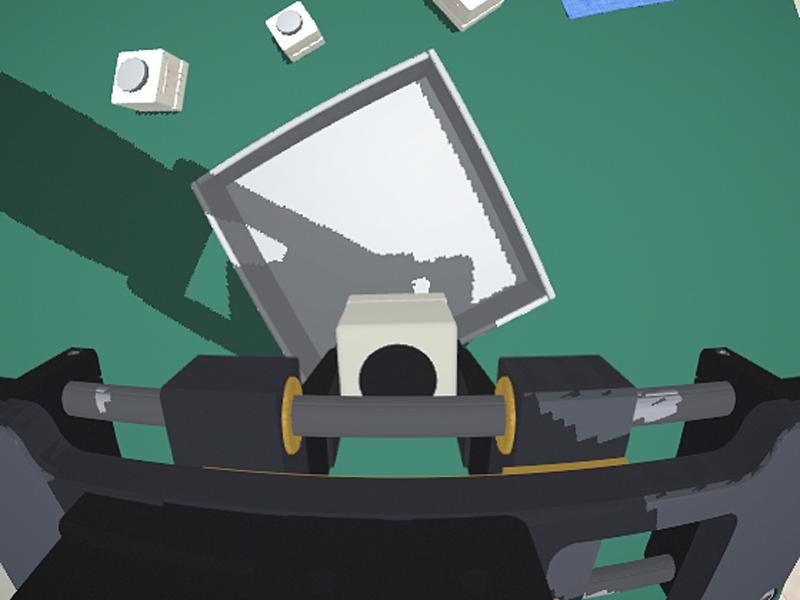

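The spent cartridge is held. The bin's rim corners are at (192,184), (433,50) and (554,296), so the cartridge is near the bin's lower side. I'll compute the offset.

Run:
```python
from look import *
c=cam('wrist')
q=np.array([px2pt('wrist',(np.array(p)+.5)*.7-.5,55,c)[:2] for p in [(192,184),(433,50),(554,296)]]); print(q.round(1),(q[0]+q[2])/2,[np.linalg.norm(q[1]-q[0]),np.linalg.norm(q[2]-q[1])])
print(readout.get_state()['tcp_pos'])
```

```text
[[ 421.7 -346.3]
 [ 584.2 -311.5]
 [ 619.4 -474. ]] [ 520.54425971 -410.15867555] [np.float64(166.26052307190997), np.float64(166.22700414002446)]
[ 524.76051148 -453.92091957  157.03161929]
```

```bash
python3 -m handwheel '{"slide":[[0,0.2,-3],[0,0.2,-3],[0,0,-3],[0,0,-2.5],[0,0,-2],[0,0,0],[0,0,0],[0,0,0]],"rotation":[[0,0,0],[0,0,0],[0,0,0],[0,0,0],[0,0,0],[0,0,0],[0,0,0],[0,0,0]],"hand":[3,3,3,3,3,3,3,5.5]}'
python3 -m handwheel '{"slide":[[0,0,0],[0,0,0],[0,0,0],[0,0,0],[0,0,3],[0,0,3],[0,0,3],[0,0,3]],"rotation":[[0,0,0],[0,0,0],[0,0,0],[0,0,0],[0,0,0],[0,0,0],[0,0,0],[0,0,0]],"hand":[5.5,5.5,5.5,5.5,5.5,5.5,5.5,5.5]}'
python3 - <<'E'
from meas import *
im=save('top','t2.png')
for o in carts(im): print([float(v) for v in o])
im=save('wrist','w3.png');cv2.imwrite('pics/w3b.png',cv2.resize(im[:,:,::-1],(800,600),interpolation=2))
E
```

```text
clock: 6.3
tcp_pos: [525.8, -451.5, 24.6]
tcp_rot: [0.795, 0.607, 0.0, 0.001]
force: [0.7, 0.5, 0.1]
finger_gap: 0.43
finger_force: 0.0
clock: 6.97
tcp_pos: [524.5, -451.6, 144.1]
tcp_rot: [0.795, 0.606, 0.0, -0.0]
force: [0.7, 0.2, -0.2]
finger_gap: 0.58
finger_force: 0.0
[395.7, -255.2, -23.6, 45.2, 50.0, 257.0]
[395.1, -139.3, 20.4, 46.2, 47.4, 253.0]
[505.6, -261.0, 15.6, 36.4, 35.2, 136.0]
[512.5, -138.7, -38.1, 34.3, 35.6, 136.0]
[555.7, -323.4, 1.1, 13.5, 72.5, 71.0]
[614.8, -136.3, 28.5, 46.8, 45.1, 239.0]
[626.3, -261.9, 22.9, 49.8, 46.1, 247.0]
```

View pics/w3b.png

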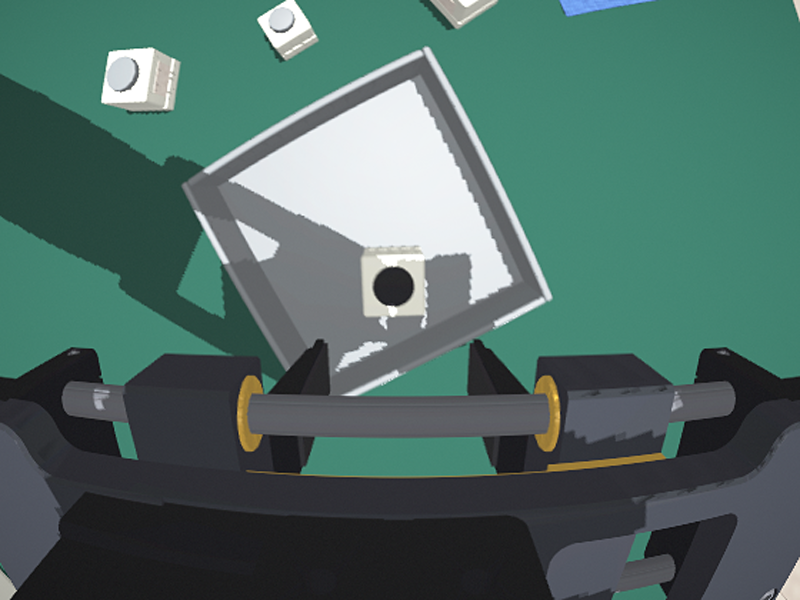

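Run:
```python
from look import *
c=cam('wrist')
f=lambda pts,z:np.array([px2pt('wrist',(np.array(p)+.5)*.7-.5,z,c)[:2] for p in pts]).round(1)
print('small cap',f([(282,19)],40),'cart cap',f([(122,74)],52),'small top edge',f([(260,26),(286,42),(311,28)],32).tolist(),'cart edge',f([(103,103),(147,107),(159,53),(107,54)],44).tolist())
```

```text
small cap [[ 506.6 -263.4]] cart cap [[ 397.5 -259.7]] small top edge [[490.7, -259.3], [504.3, -276.7], [521.8, -272.7]] cart edge [[373.7, -269.0], [406.7, -287.0], [423.5, -254.1], [384.2, -235.3]]
```

```bash
python3 -m handwheel '{"slide":[[-0.3,3.2,0],[-0.4,3.9,0],[-0.4,3.9,0],[-0.4,3.9,0],[-0.4,3.9,0],[0,0,0],[0,0,-3],[0,0,-3]],"rotation":[[0,0,0.106],[0,0,0.106],[0,0,0.106],[0,0,0.106],[0,0,0.106],[0,0,0],[0,0,0],[0,0,0]],"hand":[6,6,6,6,6,6,6,6]}'
python3 -m handwheel '{"slide":[[0,0,-3],[0,0,-2.5],[0,0,-2.1],[0,0,0],[0,0,0],[0,0,0],[0,0,0],[0,0,0]],"rotation":[[0,0,0],[0,0,0],[0,0,0],[0,0,0],[0,0,0],[0,0,0],[0,0,0],[0,0,0]],"hand":[6,6,6,6,2,2,2,2]}'
python3 -m handwheel '{"slide":[[0,0,0],[0,0,0],[0,0,0],[0,0,2],[0,0,3],[0,0,3],[0,0,3],[0,0,3]],"rotation":[[0,0,0],[0,0,0],[0,0,0],[0,0,0],[0,0,0],[0,0,0],[0,0,0],[0,0,0]],"hand":[2,2,2,2,2,2,2,2]}'
```

```text
clock: 7.73
tcp_pos: [507.6, -264.4, 84.6]
tcp_rot: [0.609, 0.794, 0.0, 0.003]
force: [0.2, 0.8, -0.9]
finger_gap: 0.629
finger_force: 0.0
clock: 8.4
tcp_pos: [506.7, -264.4, 8.4]
tcp_rot: [0.609, 0.793, 0.0, 0.001]
force: [0.0, 0.5, -0.5]
finger_gap: 0.407
finger_force: 0.0
clock: 9.07
tcp_pos: [505.3, -263.3, 147.9]
tcp_rot: [0.609, 0.793, -0.0, -0.0]
force: [0.4, 0.4, -0.8]
finger_gap: 0.283
finger_force: 30.0
```

```bash
python3 -m handwheel '{"slide":[[-0.5,-2.8,0],[-0.6,-3,0],[-0.6,-3,0],[-0.5,-3,0],[0,0,0],[0,0,-3],[0,0,-3],[0,0,-3]],"rotation":[[0,0,0],[0,0,0],[0,0,0],[0,0,0],[0,0,0],[0,0,0],[0,0,0],[0,0,0]],"hand":[2,2,2,2,2,2,2,2]}'
python3 -m handwheel '{"slide":[[0,0,-2.5],[0,0,-1.7],[0,0,0],[0,0,0],[0,0,0],[0,0,0],[0,0,0],[0,0,0]],"rotation":[[0,0,0],[0,0,0],[0,0,0],[0,0,0],[0,0,0],[0,0,0],[0,0,0],[0,0,0]],"hand":[2,2,2,4.2,4.2,4.2,4.2,4.2]}'
python3 -m handwheel '{"slide":[[0,0,3],[0,0,3],[0,0,3],[0,0,3],[0,0,2],[0,0,0]],"rotation":[[0,0,0],[0,0,0],[0,0,0],[0,0,0],[0,0,0],[0,0,0]],"hand":[4.2,4.2,4.2,4.2,4.2,4.2]}'
python3 - <<'E'
from meas import *
for o in carts(): print([float(v) for v in o])
E
```

```text
clock: 9.73
tcp_pos: [483.9, -381.8, 56.3]
tcp_rot: [0.609, 0.793, 0.0, 0.001]
force: [1.0, -0.7, -0.7]
finger_gap: 0.285
finger_force: 30.0
clock: 10.4
tcp_pos: [483.9, -381.8, 15.3]
tcp_rot: [0.609, 0.793, -0.0, 0.0]
force: [0.1, 0.5, -0.2]
finger_gap: 0.438
finger_force: 0.0
clock: 10.9
tcp_pos: [486.2, -384.0, 161.6]
tcp_rot: [0.609, 0.793, -0.001, 0.006]
force: [0.8, -0.3, 0.1]
finger_gap: 0.443
finger_force: 0.0
[396.2, -254.4, -25.0, 45.4, 48.8, 243.0]
[394.9, -139.3, 20.6, 46.1, 47.4, 253.0]
[512.6, -138.7, -37.1, 34.0, 35.6, 136.0]
[556.2, -323.4, 1.1, 13.5, 72.5, 70.0]
[614.8, -136.3, 27.7, 47.0, 44.8, 239.0]
[626.3, -262.0, 22.9, 50.3, 45.6, 246.0]
```

```bash
python3 -m handwheel '{"slide":[[0.4,3.4,0],[0.4,3.4,0],[0.4,3.4,0],[0.4,3.5,0],[0.4,3.5,0],[0.4,3.5,0],[0.5,3.4,0],[0,0,0]],"rotation":[[0,0,0.095],[0,0,0.095],[0,0,0.095],[0,0,0.095],[0,0,0.095],[0,0,0.095],[0,0,0.095],[0,0,0]],"hand":[6,6,6,6,6,6,6,6]}'
python3 -m handwheel '{"slide":[[0,0,-3],[0,0,-3],[0,0,-3],[0,0,-3],[0,0,-2.8],[0,0,0],[0,0,0],[0,0,0]],"rotation":[[0,0,0],[0,0,0],[0,0,0],[0,0,0],[0,0,0],[0,0,0],[0,0,0],[0,0,0]],"hand":[6,6,6,6,6,6,2,2]}'
python3 -m handwheel '{"slide":[[0,0,0],[0,0,0],[0,0,0],[0,0,0],[0,0,0],[0,0,3],[0,0,3],[0,0,3]],"rotation":[[0,0,0],[0,0,0],[0,0,0],[0,0,0],[0,0,0],[0,0,0],[0,0,0],[0,0,0]],"hand":[2,2,2,2,2,2,2,2]}'
```

```text
clock: 11.62
tcp_pos: [511.8, -135.5, 152.4]
tcp_rot: [0.313, 0.95, 0.001, -0.002]
force: [-0.1, -0.7, 0.4]
finger_gap: 0.63
finger_force: 0.0
clock: 12.28
tcp_pos: [511.6, -140.6, 5.3]
tcp_rot: [0.317, 0.949, 0.0, -0.001]
force: [-0.1, -0.6, 0.5]
finger_gap: 0.544
finger_force: 0.0
clock: 12.95
tcp_pos: [511.9, -140.3, 97.0]
tcp_rot: [0.316, 0.949, 0.0, -0.001]
force: [0.1, 0.2, 0.3]
finger_gap: 0.284
finger_force: 30.0
```

```bash
python3 -m handwheel '{"slide":[[0.4,-3.2,1.5],[0.4,-3.3,1.5],[0.4,-3.3,0],[0.5,-3.3,0],[0.5,-3.3,0],[0.5,-3.3,0],[0.5,-3.2,0],[0,0,0]],"rotation":[[0,0,-0.1],[0,0,-0.1],[0,0,-0.1],[0,0,-0.1],[0,0,-0.1],[0,0,-0.1],[0,0,-0.1],[0,0,0]],"hand":[2,2,2,2,2,2,2,2]}'
python3 -m handwheel '{"slide":[[0,0,0],[0,0,-3],[0,0,-3],[0,0,-3],[0,0,-2.2],[0,0,0],[0,0,0],[0,0,0]],"rotation":[[0,0,0],[0,0,0],[0,0,0],[0,0,0],[0,0,0],[0,0,0],[0,0,0],[0,0,0]],"hand":[2,2,2,2,2,2,4.2,4.2]}'
python3 -m handwheel '{"slide":[[0,0,0],[0,0,0],[0,0,0],[0,0,3],[0,0,3],[0,0,3],[0,0,3],[0,0,2]],"rotation":[[0,0,0],[0,0,0],[0,0,0],[0,0,0],[0,0,0],[0,0,0],[0,0,0],[0,0,0]],"hand":[4.2,4.2,4.2,4.2,4.2,4.2,4.2,4.2]}'
python3 - <<'E'
from meas import *
for o in carts(): print([float(v) for v in o])
E
```

```text
clock: 13.62
tcp_pos: [544.8, -374.8, 126.8]
tcp_rot: [0.625, 0.781, -0.001, 0.001]
force: [-0.9, 0.4, -0.2]
finger_gap: 0.282
finger_force: 30.0
clock: 14.28
tcp_pos: [545.0, -368.9, 15.5]
tcp_rot: [0.622, 0.783, 0.0, 0.0]
force: [0.1, -0.3, -0.6]
finger_gap: 0.374
finger_force: 0.0
clock: 14.95
tcp_pos: [545.7, -370.4, 159.0]
tcp_rot: [0.622, 0.783, 0.0, 0.002]
force: [0.7, -0.6, -0.4]
finger_gap: 0.442
finger_force: 0.0
[357.2, -295.9, 1.0, 66.4, 79.4, 338.0]
[395.2, -253.2, -21.8, 39.8, 46.4, 208.0]
[395.0, -139.5, 20.0, 46.2, 47.5, 253.0]
[557.5, -326.1, 10.8, 11.7, 64.8, 55.0]
[614.9, -136.2, 27.7, 47.3, 44.6, 239.0]
[626.1, -262.1, 24.2, 49.7, 46.2, 247.0]
```

```bash
python3 -m handwheel '{"slide":[[0,3.5,0],[0,3.7,0],[0,3.7,0],[0,3.7,0],[0,3.7,0],[0,3.7,0],[0,3.7,0],[0,3.7,0]],"rotation":[[0,0,-0.045],[0,0,-0.045],[0,0,-0.045],[0,0,-0.045],[0,0,-0.045],[0,0,-0.045],[0,0,-0.045],[0,0,-0.045]],"hand":[2,0,0,0,0,0,0,0]}'>/dev/null
python3 -m handwheel '{"slide":[[-0.2,3.7,0],[-0.2,3.7,0],[-0.2,3.7,0],[-0.2,3.7,0],[-0.2,3.7,0],[-0.2,3.7,0],[-0.2,3.7,0],[-0.2,3.7,0]],"rotation":[[0,0,0],[0,0,0],[0,0,0],[0,0,0],[0,0,0],[0,0,0],[0,0,0],[0,0,0]],"hand":[0,0,0,0,0,0,0,0]}'>/dev/null
python3 -m handwheel '{"slide":[[0,3.5,0],[0,3.5,0],[0,0,0],[0,0,0]],"rotation":[[0,0,0],[0,0,0],[0,0,0],[0,0,0]],"hand":[0,0,0,0]}'
python3 - <<'E'
from meas import *
im=save('wrist','w4.png');cv2.imwrite('pics/w4b.png',cv2.resize(im[:,:,::-1],(800,600),interpolation=2))
E
```

```text
clock: 16.67
tcp_pos: [528.2, 291.7, 154.4]
tcp_rot: [0.752, 0.66, -0.0, 0.0]
force: [-0.6, -0.7, 0.2]
finger_gap: 0.003
finger_force: 0.0
```

View pics/w4b.png

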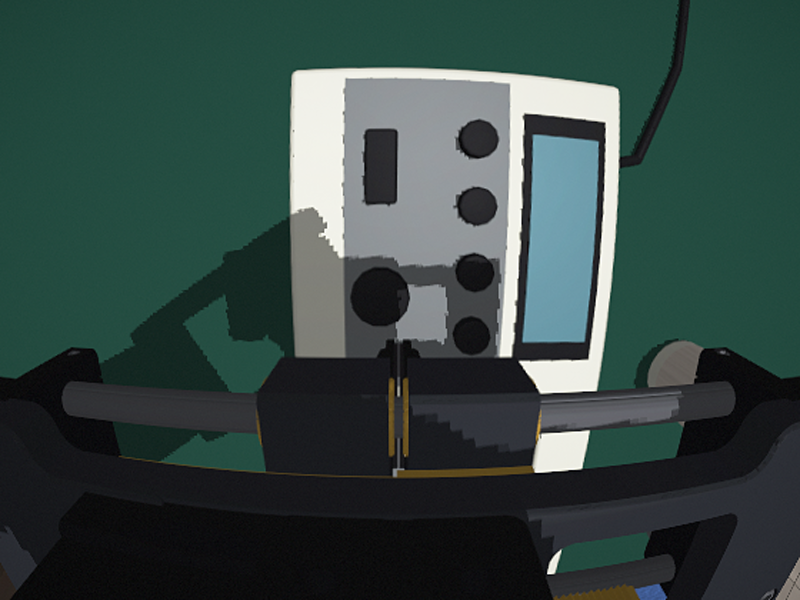

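The closed gripper is over the deck. The wide key is at (382,166), the row keys at (480,139), (479,206), (477,272) and (473,336), and start at (381,297).

Run:
```python
from look import *
c=cam('wrist')
for n,p in dict(new=(382,166),k1=(480,139),k2=(479,206),k3=(477,272),k4=(473,336),start=(381,297)).items():
    print(n,px2pt('wrist',(np.array(p)+.5)*.7-.5,70,c)[:2].round(1))
```

```text
new [529.9 372.2]
k1 [584.7 380.9]
k2 [579.7 344.1]
k3 [574.7 307.6]
k4 [569.  270.5]
start [519.6 300.3]
```

```bash
python3 -m handwheel '{"slide":[[0.1,4,0],[0,4.1,0],[0,0,-2],[0,0,-3],[0,0,-2.5],[0,0,0],[0,0,0],[0,0,-0.7]],"rotation":[[0,0,0],[0,0,0],[0,0,0],[0,0,0],[0,0,0],[0,0,0],[0,0,0],[0,0,0]],"hand":[0,0,0,0,0,0,0,0]}'
python3 -m handwheel '{"slide":[[0,0,-0.5],[0,0,-0.35],[0,0,0],[0,0,0],[0,0,0]],"rotation":[[0,0,0],[0,0,0],[0,0,0],[0,0,0],[0,0,0]],"hand":[0,0,0,0,0]}'
```

```text
clock: 17.38
tcp_pos: [531.9, 371.4, 75.7]
tcp_rot: [0.753, 0.658, 0.002, 0.0]
force: [0.0, 1.0, 0.9]
finger_gap: 0.005
finger_force: 0.0
clock: 17.8
tcp_pos: [531.1, 371.6, 65.9]
tcp_rot: [0.753, 0.659, 0.001, 0.001]
force: [2.3, -0.9, 4.3]
finger_gap: 0.003
finger_force: 1.9
```

```bash
python3 -m handwheel '{"slide":[[0,0,-0.1],[0,0,0],[0,0,0]],"rotation":[[0,0,0],[0,0,0],[0,0,0]],"hand":[0,0,0]}'
python3 -m handwheel '{"slide":[[0,0,0],[0,0,0],[0,0,0]],"rotation":[[0,0,0],[0,0,0],[0,0,0]],"hand":[0,0,0]}'
```

```text
clock: 18.05
tcp_pos: [530.8, 371.7, 64.3]
tcp_rot: [0.753, 0.659, 0.001, 0.001]
force: [3.8, -0.8, 5.6]
finger_gap: 0.001
finger_force: 2.7
clock: 18.3
tcp_pos: [530.8, 371.7, 64.3]
tcp_rot: [0.752, 0.659, 0.001, 0.001]
force: [2.6, -2.2, 5.3]
finger_gap: 0.003
finger_force: 2.7
```

```bash
sed -i 's/z=44 if big else 32/z=24 if big else 17/' meas.py
python3 -m handwheel '{"slide":[[0,0,1],[0,0,2],[0,0,3],[0,0,3]],"rotation":[[0,0,0],[0,0,0],[0,0,0],[0,0,0]],"hand":[0,0,0,0]}'
python3 - <<'E'
from meas import *
for o in carts(): print([float(v) for v in o])
E
```

```text
clock: 18.63
tcp_pos: [527.1, 370.8, 151.8]
tcp_rot: [0.752, 0.659, -0.003, -0.001]
force: [-0.1, 0.2, -0.5]
finger_gap: 0.003
finger_force: 0.0
[394.4, -258.4, -23.4, 45.8, 50.9, 256.0]
[393.7, -141.1, 20.6, 47.0, 48.1, 253.0]
[556.1, -326.2, 1.1, 14.1, 73.6, 71.0]
[616.3, -138.1, 28.3, 47.8, 45.9, 239.0]
[627.9, -265.6, 24.5, 49.8, 46.5, 246.0]
```

```bash
python3 -m handwheel '{"slide":[[-0.9,-3.5,0],[-1,-3.7,0],[-1,-3.7,0],[-1,-3.7,0],[-1,-3.7,0],[-1,-3.7,0],[-1,-3.7,0],[-1,-3.7,0]],"rotation":[[0,0,0.035],[0,0,0.035],[0,0,0.035],[0,0,0.035],[0,0,0.035],[0,0,0.035],[0,0,0.035],[0,0,0.035]],"hand":[0,7,7,7,7,7,7,7]}'>/dev/null
python3 -m handwheel '{"slide":[[-0.9,-3.7,0],[-1,-3.7,0],[-1,-3.7,0],[-1,-3.7,0],[-1,-3.7,0],[-0.8,-3.4,0],[0,0,0],[0,0,0]],"rotation":[[0,0,0.035],[0,0,0.035],[0,0,0.035],[0,0,0.035],[0,0,0.035],[0,0,0.035],[0,0,0],[0,0,0]],"hand":[7,7,7,7,7,7,7,7]}'
python3 - <<'E'
from meas import *
for o in carts(): print([float(v) for v in o])
E
```

```text
clock: 20.02
tcp_pos: [392.6, -142.1, 152.5]
tcp_rot: [0.572, 0.82, 0.0, -0.001]
force: [0.0, -0.5, -0.3]
finger_gap: 0.739
finger_force: 0.0
[370.5, -192.2, 1.0, 193.0, 114.2, 1675.0]
[556.3, -326.5, 1.1, 13.6, 73.2, 70.0]
[616.4, -137.9, 27.7, 47.9, 45.1, 239.0]
[627.9, -265.3, 23.5, 50.5, 46.6, 247.0]
```

```bash
python3 -m handwheel '{"slide":[[0,0,-3],[0,0,-3],[0,0,-3],[0,0,-3],[0,0,-2.5],[0,0,0],[0,0,0],[0,0,0]],"rotation":[[0,0,0],[0,0,0],[0,0,0],[0,0,0],[0,0,0],[0,0,0],[0,0,0],[0,0,0]],"hand":[7,7,7,7,7,7,3,3]}'
python3 -m handwheel '{"slide":[[0,0,0],[0,0,0],[0,0,0],[0,0,0],[0,0,0],[0,0,2],[0,0,3],[0,0,3]],"rotation":[[0,0,0],[0,0,0],[0,0,0],[0,0,0],[0,0,0],[0,0,0],[0,0,0],[0,0,0]],"hand":[3,3,3,3,3,3,3,3]}'
python3 -m handwheel '{"slide":[[0,0,3],[0,0,3],[0,0,0],[0,0,0]],"rotation":[[0,0,0],[0,0,0],[0,0,0],[0,0,0]],"hand":[3,3,3,3]}'
python3 - <<'E'
from meas import *
im=save('wrist','w5.png');cv2.imwrite('pics/w5b.png',im[200:400,80:480,::-1].repeat(2,0).repeat(2,1)[:, :800])
E
```

```text
clock: 20.73
tcp_pos: [394.8, -141.0, 9.4]
tcp_rot: [0.57, 0.822, 0.0, 0.001]
force: [0.1, 0.6, 0.4]
finger_gap: 0.647
finger_force: 0.0
clock: 21.4
tcp_pos: [392.3, -141.1, 87.9]
tcp_rot: [0.57, 0.821, -0.0, -0.002]
force: [-0.1, -0.7, 0.2]
finger_gap: 0.397
finger_force: 30.0
clock: 21.73
tcp_pos: [394.8, -142.3, 150.2]
tcp_rot: [0.57, 0.821, 0.0, 0.002]
force: [-0.2, -0.0, -1.0]
finger_gap: 0.398
finger_force: 30.0
```

View pics/w5b.png

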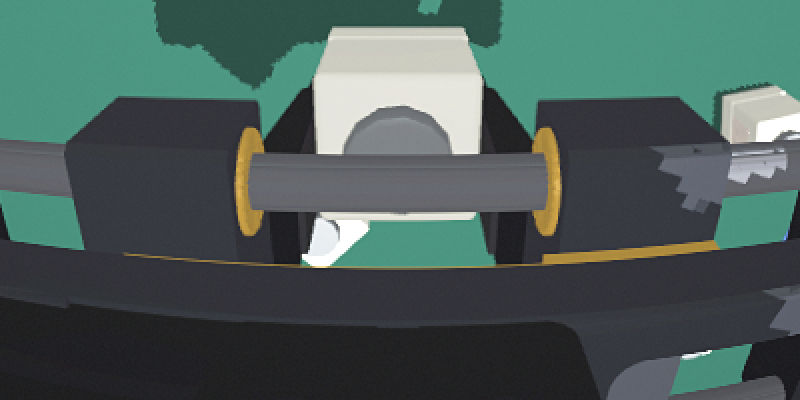

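Run:
```python
from look import *
s=readout.get_state(); t=s['tcp_pos']; r=R.from_quat(s['tcp_rot'])
for p in [(80+158,200+36),(80+241,200+36),(80+200,200+109.5)]:
    print(r.inv().apply(px2pt('wrist',p,t[2]+35.8)-t).round(1))
```

```text
[ 23.9 -18.1 -35.8]
[ 24.   17.9 -35.8]
[-12.7   0.2 -35.8]
```

```bash
python3 -m handwheel '{"slide":[[1.4,3.3,0],[1.5,3.3,0],[1.5,3.3,0],[1.5,3.3,0],[1.5,3.3,0],[1.5,3.3,0],[1.5,3.3,0],[1.5,3.3,0]],"rotation":[[0,0,-0.049],[0,0,-0.049],[0,0,-0.049],[0,0,-0.049],[0,0,-0.049],[0,0,-0.049],[0,0,-0.049],[0,0,-0.049]],"hand":[3,3,3,3,3,3,3,3]}'>/dev/null
python3 -m handwheel '{"slide":[[1.5,3.3,0],[1.5,3.4,0],[0,0,0],[0,0,0],[0,0,0]],"rotation":[[0,0,-0.049],[0,0,-0.05],[0,0,0],[0,0,0],[0,0,0]],"hand":[3,3,3,3,3]}'
python3 - <<'E'
from meas import *
im=save('wrist','w6.png');cv2.imwrite('pics/w6b.png',cv2.resize(im[:,:,::-1],(800,600),interpolation=2))
E
```

```text
clock: 22.87
tcp_pos: [541.2, 188.8, 145.7]
tcp_rot: [0.753, 0.658, -0.002, -0.001]
force: [0.9, -0.8, -1.2]
finger_gap: 0.402
finger_force: 30.0
```

View pics/w6b.png

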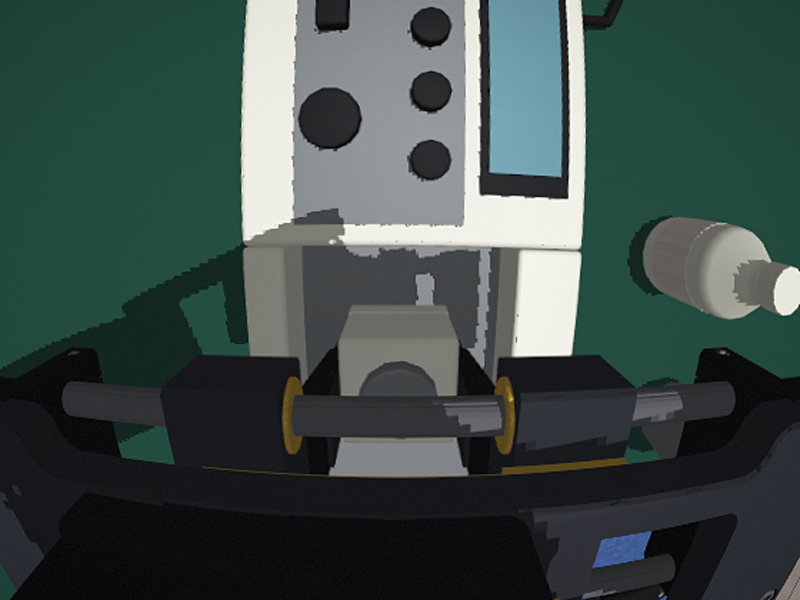

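The cartridge is held above the bay. The deck-side inner rim is at about (400,247), with the left and right rims at (288,300) and (516,300).

Run:
```python
from look import *
s=readout.get_state(); t=s['tcp_pos']; r=R.from_quat(s['tcp_rot']); print(t)
for p,z in [((400,247),58),((288,300),58),((516,300),58),((342,338),t[2]+35.8),((455,338),t[2]+35.8)]:
    P=px2pt('wrist',(np.array(p)+.5)*.7-.5,z); d=P-[534,125,0]; a=np.radians(-8.1)
    print(P.round(1),'bay',round(d[0]*np.cos(a)+d[1]*np.sin(a),1),round(-d[0]*np.sin(a)+d[1]*np.cos(a),1))
```

```text
[541.35623062 188.38543736 146.24287021]
[546.6 224.2  58. ] bay -1.5 100.0
[478.1 202.8  58. ] bay -66.3 69.1
[609.5 185.3  58. ] bay 66.3 70.3
[527.4 214.  182. ] bay -19.1 87.2
[561.4 209.5 182. ] bay 15.2 87.5
```

```bash
python3 -m handwheel '{"slide":[[0.1,0,-3],[0,0,-3],[0,0,-3],[0,0,-2],[0,0,-1.4],[0,0,-0.6],[0,0,0],[0,0,0]],"rotation":[[0,0,0],[0,0,0],[0,0,0],[0,0,0],[0,0,0],[0,0,0],[0,0,0],[0,0,0]],"hand":[3,3,3,3,3,3,3,3]}'
python3 -m handwheel '{"slide":[[0,0,0],[0,0,0],[0,0,0],[0,0,0],[0,0,2],[0,0,3],[0,0,3],[0,0,3]],"rotation":[[0,0,0],[0,0,0],[0,0,0],[0,0,0],[0,0,0],[0,0,0],[0,0,0],[0,0,0]],"hand":[6,6,6,6,6,6,6,6]}'
python3 -m handwheel '{"slide":[[0,0,3],[0,0,0]],"rotation":[[0,0,0],[0,0,0]],"hand":[6,7]}'
python3 - <<'E'
from meas import *
im=save('top','t3.png')
for o in carts(im): print([float(v) for v in o])
E
```

```text
clock: 23.58
tcp_pos: [543.5, 188.1, 18.3]
tcp_rot: [0.753, 0.658, 0.0, 0.0]
force: [-0.6, 0.6, -0.3]
finger_gap: 0.399
finger_force: 30.0
clock: 24.25
tcp_pos: [543.2, 189.3, 129.1]
tcp_rot: [0.753, 0.658, -0.0, -0.0]
force: [0.7, -0.9, 0.1]
finger_gap: 0.634
finger_force: 0.0
clock: 24.42
tcp_pos: [547.7, 190.5, 166.3]
tcp_rot: [0.753, 0.658, 0.006, 0.003]
force: [0.9, 0.1, 0.1]
finger_gap: 0.661
finger_force: 0.0
[394.4, -258.3, -22.7, 46.1, 50.8, 257.0]
[556.3, -326.5, 1.1, 13.6, 73.2, 71.0]
[616.3, -137.9, 27.7, 47.9, 45.4, 240.0]
[627.8, -265.5, 23.9, 50.1, 46.6, 247.0]
```

```bash
python3 -m handwheel '{"slide":[[0.8,-3.6,0],[0.8,-3.6,0],[0.8,-3.6,0],[0.8,-3.6,0],[0.8,-3.6,0],[0.8,-3.6,0],[0.8,-3.6,0],[0.8,-3.6,0]],"rotation":[[0,0,0.069],[0,0,0.069],[0,0,0.069],[0,0,0.069],[0,0,0.069],[0,0,0.069],[0,0,0.069],[0,0,0.069]],"hand":[7,7,7,7,7,7,7,7]}'>/dev/null
python3 -m handwheel '{"slide":[[0.9,-3.7,0],[0,0,0],[0,0,-3],[0,0,-3],[0,0,-3],[0,0,-3],[0,0,-3],[0,0,0]],"rotation":[[0,0,0.07],[0,0,0],[0,0,0],[0,0,0],[0,0,0],[0,0,0],[0,0,0],[0,0,0]],"hand":[7,7,7,7,7,7,7,7]}'
python3 -m handwheel '{"slide":[[0,0,0],[0,0,0],[0,0,0],[0,0,0],[0,0,0],[0,0,0],[0,0,0],[0,0,0]],"rotation":[[0,0,0],[0,0,0],[0,0,0],[0,0,0],[0,0,0],[0,0,0],[0,0,0],[0,0,0]],"hand":[3,3,3,3,3,3,3,3]}'
python3 -m handwheel '{"slide":[[0,0,2],[0,0,3],[0,0,3],[0,0,3],[0,0,3],[0,0,0],[0,0,0],[0,0,0]],"rotation":[[0,0,0],[0,0,0],[0,0,0],[0,0,0],[0,0,0],[0,0,0],[0,0,0],[0,0,0]],"hand":[3,3,3,3,3,3,3,3]}'
cat > held.py <<'E'
from look import *
# near edge of the held cartridge's top: along the tool's mid column find white->edge of top face via gradient
s=readout.get_state(); t=s['tcp_pos']; r=R.from_quat(s['tcp_rot']); print(t)
c=cam('wrist'); im=save('wrist','held.png')
z=t[2]+35.8
g=cv2.cvtColor(im,cv2.COLOR_RGB2GRAY).astype(float)
P=lambda x:pt2px('wrist',t+r.apply([x,0,-35.8]),c)
prof=[(x,*[round(np.mean([g[int(round(v)),int(round(u))+k] for k in range(-12,13)])) for u,v in [P(x)]]) for x in np.arange(10,40,1.)]
print(prof)
E
python3 held.py
```

```text
clock: 25.8
tcp_pos: [613.6, -134.3, 2.5]
tcp_rot: [0.516, 0.857, -0.001, -0.004]
force: [-0.5, 0.2, 0.2]
finger_gap: 0.735
finger_force: 0.0
clock: 26.47
tcp_pos: [617.0, -135.8, 9.0]
tcp_rot: [0.515, 0.857, 0.0, 0.0]
force: [-0.9, 0.3, 4.9]
finger_gap: 0.396
finger_force: 30.0
clock: 27.13
tcp_pos: [616.0, -135.4, 147.0]
tcp_rot: [0.515, 0.857, -0.0, -0.001]
force: [-0.1, -0.3, -0.7]
finger_gap: 0.399
finger_force: 30.0
[ 616.00783641 -135.41807173  147.04265374]
[(np.float64(10.0), 148), (np.float64(11.0), 148), (np.float64(12.0), 126), (np.float64(13.0), 127), (np.float64(14.0), 165), (np.float64(15.0), 241), (np.float64(16.0), 239), (np.float64(17.0), 239), (np.float64(18.0), 239), (np.float64(19.0), 240), (np.float64(20.0), 239), (np.float64(21.0), 238), (np.float64(22.0), 229), (np.float64(23.0), 219), (np.float64(24.0), 219), (np.float64(25.0), 219), (np.float64(26.0), 219), (np.float64(27.0), 218), (np.float64(28.0), 218), (np.float64(29.0), 218), (np.float64(30.0), 222), (np.float64(31.0), 218), (np.float64(32.0), 221), (np.float64(33.0), 66), (np.float64(34.0), 77), (np.float64(35.0), 77), (np.float64(36.0), 77), (np.float64(37.0), 77), (np.float64(38.0), 80), (np.float64(39.0), 81)]
```

```bash
python3 -m handwheel '{"slide":[[-0.9,3.5,0],[-1,3.5,0],[-1,3.5,0],[-1,3.5,0],[-1,3.5,0],[-1,3.5,0],[-1,3.5,0],[-1,3.5,0]],"rotation":[[0,0,-0.078],[0,0,-0.078],[0,0,-0.078],[0,0,-0.078],[0,0,-0.078],[0,0,-0.078],[0,0,-0.078],[0,0,-0.078]],"hand":[3,3,3,3,3,3,3,3]}'>/dev/null
python3 -m handwheel '{"slide":[[0,0,0],[0,0,0],[0,0,0],[0,0,0]],"rotation":[[0,0,0],[0,0,0],[0,0,0],[0,0,0]],"hand":[3,3,3,3]}'
python3 - <<'E'
from meas import *
im=save('wrist','w7.png');cv2.imwrite('pics/w7b.png',cv2.resize(im[:,:,::-1],(800,600),interpolation=2))
E
```

```text
clock: 28.18
tcp_pos: [537.5, 143.3, 147.0]
tcp_rot: [0.754, 0.657, -0.001, -0.0]
force: [-0.0, -0.4, -1.6]
finger_gap: 0.401
finger_force: 30.0
```

View pics/w7b.png

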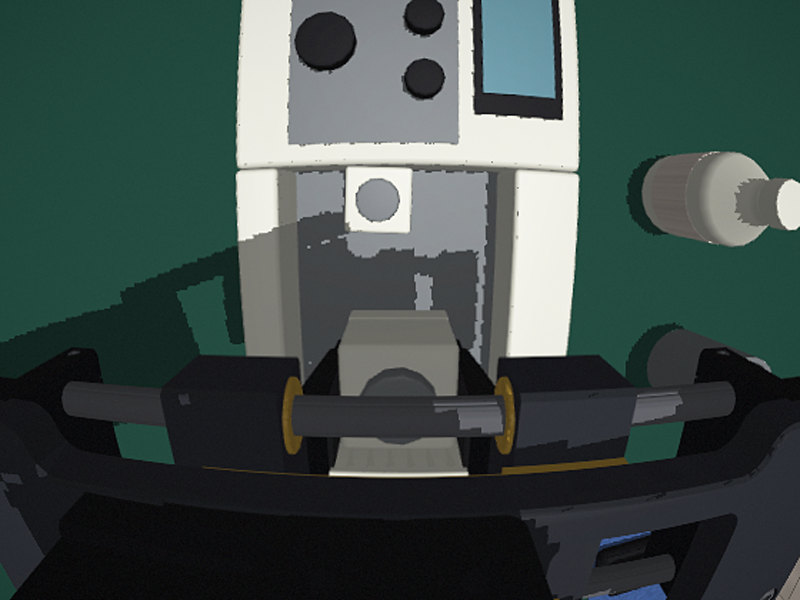

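Cartridge A stands against the deck side of the bay, with its top spanning rows 168–233 and its cap at (377,200). The held one's top front edge is at row 342.

Run:
```python
from look import *
s=readout.get_state(); t=s['tcp_pos']; print(t)
for p,z in [((380,233),52),((378,169),52),((377,200),60),((400,166),58),((400,342),t[2]+35.8),((395,405),t[2]+43.8)]:
    P=px2pt('wrist',(np.array(p)+.5)*.7-.5,z); d=P-[534,125,0]; a=np.radians(-8.1)
    print(P.round(1),'bay',round(d[0]*np.cos(a)+d[1]*np.sin(a),1),round(-d[0]*np.sin(a)+d[1]*np.cos(a),1))
```

```text
[537.70581205 143.1201093  147.36352954]
[532.9 187.7  52. ] bay -9.9 61.9
[536.9 224.1  52. ] bay -11.1 98.5
[534.3 206.7  60. ] bay -11.2 80.9
[549.4 223.7  58. ] bay 1.3 99.9
[541.  165.2 183.2] bay 1.3 40.8
[537.2 148.3 191.2] bay -0.1 23.5
```

```bash
python3 -m handwheel '{"slide":[[0,0.4,-3],[0,0,-3],[0,0,-3],[0,0,-2],[0,0,-1.4],[0,0,-0.6],[0,0,0],[0,0,0]],"rotation":[[0,0,0],[0,0,0],[0,0,0],[0,0,0],[0,0,0],[0,0,0],[0,0,0],[0,0,0]],"hand":[3,3,3,3,3,3,3,3]}'
python3 -m handwheel '{"slide":[[0,0,0],[0,0,0],[0,0,0],[0,0,0],[0,0,0],[0,0,2],[0,0,3],[0,0,3]],"rotation":[[0,0,0],[0,0,0],[0,0,0],[0,0,0],[0,0,0],[0,0,0],[0,0,0],[0,0,0]],"hand":[5,6,6,6,6,6,6,6]}'
python3 -m handwheel '{"slide":[[0,0,3],[0,0,3],[0,0,0]],"rotation":[[0,0,0],[0,0,0],[0,0,0]],"hand":[6,7,7]}'
python3 - <<'E'
from meas import *
im=save('top','t4.png')
for o in carts(im): print([float(v) for v in o])
E
```

```text
clock: 28.9
tcp_pos: [538.4, 147.4, 18.4]
tcp_rot: [0.754, 0.657, 0.0, 0.0]
force: [0.5, 0.6, -0.3]
finger_gap: 0.402
finger_force: 30.0
clock: 29.57
tcp_pos: [536.4, 148.2, 97.8]
tcp_rot: [0.753, 0.657, -0.001, -0.001]
force: [0.8, -0.6, 0.0]
finger_gap: 0.628
finger_force: 0.0
clock: 29.82
tcp_pos: [541.8, 149.2, 166.2]
tcp_rot: [0.753, 0.657, 0.005, 0.003]
force: [0.9, 0.2, 0.8]
finger_gap: 0.712
finger_force: 0.0
[394.5, -258.4, -22.9, 45.9, 50.8, 257.0]
[556.1, -326.5, 1.1, 13.6, 73.6, 71.0]
[627.9, -265.2, 23.5, 50.6, 46.4, 247.0]
```

```bash
python3 -m handwheel '{"slide":[[0.8,-3.7,0],[0.8,-3.7,0],[0.8,-3.7,0],[0.8,-3.7,0],[0.8,-3.7,0],[0.8,-3.7,0],[0.8,-3.7,0],[0.8,-3.8,0]],"rotation":[[0,0,0.05],[0,0,0.05],[0,0,0.05],[0,0,0.05],[0,0,0.05],[0,0,0.05],[0,0,0.05],[0,0,0.05]],"hand":[7,7,7,7,7,7,7,7]}'>/dev/null
python3 -m handwheel '{"slide":[[0.9,-3.8,0],[0.9,-3.8,0],[0.9,-3.8,0],[0,0,0],[0,0,-3],[0,0,-3],[0,0,-3],[0,0,-3]],"rotation":[[0,0,0.05],[0,0,0.05],[0,0,0.05],[0,0,0],[0,0,0],[0,0,0],[0,0,0],[0,0,0]],"hand":[7,7,7,7,7,7,7,7]}'
python3 -m handwheel '{"slide":[[0,0,-2.9],[0,0,0],[0,0,0],[0,0,0],[0,0,0],[0,0,0],[0,0,0],[0,0,0]],"rotation":[[0,0,0],[0,0,0],[0,0,0],[0,0,0],[0,0,0],[0,0,0],[0,0,0],[0,0,0]],"hand":[7,7,3,3,3,3,3,3]}'
python3 -m handwheel '{"slide":[[0,0,0],[0,0,2],[0,0,3],[0,0,3],[0,0,3],[0,0,2.9],[0,0,0],[0,0,0]],"rotation":[[0,0,0],[0,0,0],[0,0,0],[0,0,0],[0,0,0],[0,0,0],[0,0,0],[0,0,0]],"hand":[3,3,3,3,3,3,3,3]}'
python3 held.py
```

```text
clock: 31.2
tcp_pos: [627.6, -261.9, 35.4]
tcp_rot: [0.547, 0.837, -0.0, -0.001]
force: [0.8, 1.0, 0.1]
finger_gap: 0.736
finger_force: 0.0
clock: 31.87
tcp_pos: [629.0, -262.9, 10.2]
tcp_rot: [0.547, 0.837, -0.0, 0.001]
force: [-0.8, -0.5, 2.3]
finger_gap: 0.399
finger_force: 30.0
clock: 32.53
tcp_pos: [630.0, -263.3, 151.0]
tcp_rot: [0.547, 0.837, 0.0, 0.003]
force: [-0.8, 0.8, -1.6]
finger_gap: 0.401
finger_force: 30.0
[ 630.02433343 -263.28575717  151.01090656]
[(np.float64(10.0), 147), (np.float64(11.0), 152), (np.float64(12.0), 137), (np.float64(13.0), 125), (np.float64(14.0), 141), (np.float64(15.0), 218), (np.float64(16.0), 240), (np.float64(17.0), 240), (np.float64(18.0), 241), (np.float64(19.0), 241), (np.float64(20.0), 241), (np.float64(21.0), 239), (np.float64(22.0), 229), (np.float64(23.0), 220), (np.float64(24.0), 221), (np.float64(25.0), 221), (np.float64(26.0), 221), (np.float64(27.0), 219), (np.float64(28.0), 219), (np.float64(29.0), 219), (np.float64(30.0), 221), (np.float64(31.0), 220), (np.float64(32.0), 221), (np.float64(33.0), 177), (np.float64(34.0), 76), (np.float64(35.0), 78), (np.float64(36.0), 78), (np.float64(37.0), 78), (np.float64(38.0), 81), (np.float64(39.0), 88)]
```

```bash
python3 -m handwheel '{"slide":[[-0.9,3.6,0],[-1,3.6,0],[-1,3.6,0],[-1,3.6,0],[-1,3.6,0],[-1,3.6,0],[-1,3.6,0],[-1,3.7,0]],"rotation":[[0,0,-0.055],[0,0,-0.055],[0,0,-0.055],[0,0,-0.055],[0,0,-0.055],[0,0,-0.055],[0,0,-0.055],[0,0,-0.055]],"hand":[3,3,3,3,3,3,3,3]}'>/dev/null
python3 -m handwheel '{"slide":[[-1,3.7,0],[-0.9,3.6,0],[0,0,0],[0,0,0],[0,0,0],[0,0,0]],"rotation":[[0,0,-0.056],[0,0,-0.056],[0,0,0],[0,0,0],[0,0,0],[0,0,0]],"hand":[3,3,3,3,3,3]}'
python3 - <<'E'
from meas import *
im=save('wrist','w8.png');cv2.imwrite('pics/w8b.png',cv2.resize(im[:,:,::-1],(800,600),interpolation=2))
E
```

```text
clock: 33.75
tcp_pos: [530.4, 98.3, 146.9]
tcp_rot: [0.754, 0.656, -0.001, -0.0]
force: [0.4, 0.2, 0.4]
finger_gap: 0.4
finger_force: 30.0
```

View pics/w8b.png

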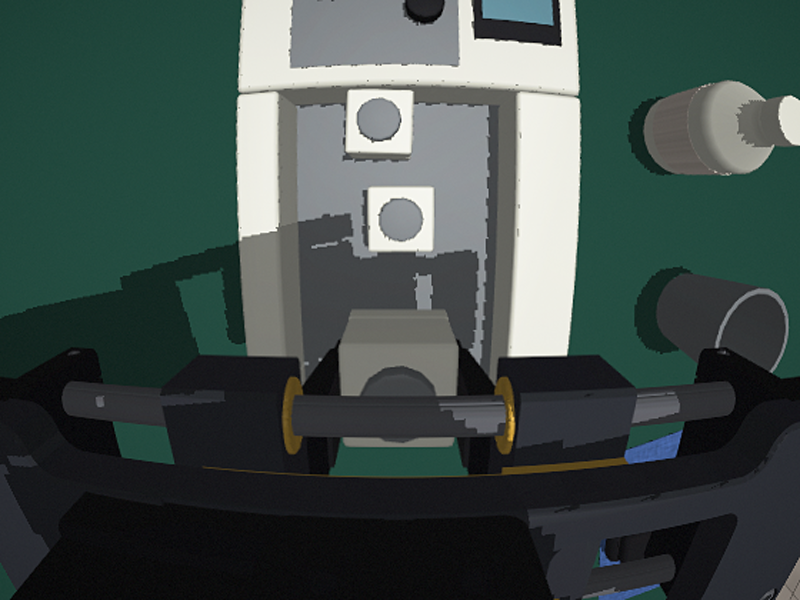

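Cartridges A (378,120) and B (400,218) stand upright in the bay, and there is clear space for the third.

```bash
python3 -m handwheel '{"slide":[[0,0.2,-3],[0,0,-3],[0,0,-3],[0,0,-2],[0,0,-1.4],[0,0,-0.6],[0,0,0],[0,0,0]],"rotation":[[0,0,0],[0,0,0],[0,0,0],[0,0,0],[0,0,0],[0,0,0],[0,0,0],[0,0,0]],"hand":[3,3,3,3,3,3,3,3]}'
python3 -m handwheel '{"slide":[[0,0,0],[0,0,0],[0,0,0],[0,0,0],[0,0,0],[0,0,2],[0,0,3],[0,0,3]],"rotation":[[0,0,0],[0,0,0],[0,0,0],[0,0,0],[0,0,0],[0,0,0],[0,0,0],[0,0,0]],"hand":[5,6,6,6,6,6,6,6]}'
python3 -m handwheel '{"slide":[[0,0,3],[0,0,3],[0,0,0]],"rotation":[[0,0,0],[0,0,0],[0,0,0]],"hand":[6,7,7]}'
python3 - <<'E'
from meas import *
im=save('top','t5.png')
for o in carts(im): print([float(v) for v in o])
E
```

```text
clock: 34.47
tcp_pos: [531.4, 100.2, 18.4]
tcp_rot: [0.755, 0.656, 0.0, 0.0]
force: [1.0, -0.3, -0.5]
finger_gap: 0.399
finger_force: 30.0
clock: 35.13
tcp_pos: [529.4, 101.3, 97.8]
tcp_rot: [0.754, 0.657, -0.001, -0.001]
force: [1.0, -0.2, 0.8]
finger_gap: 0.634
finger_force: 0.0
clock: 35.38
tcp_pos: [534.8, 101.9, 166.0]
tcp_rot: [0.754, 0.657, 0.005, 0.004]
force: [1.3, -0.1, 0.9]
finger_gap: 0.71
finger_force: 0.0
[394.4, -258.4, -22.9, 45.7, 50.9, 256.0]
[556.3, -326.2, 1.1, 14.1, 73.2, 71.0]
```

```bash
python3 -m handwheel '{"slide":[[-1.3,-3.5,0],[-1.3,-3.6,0],[-1.3,-3.6,0],[-1.3,-3.6,0],[-1.4,-3.6,0],[-1.4,-3.6,0],[-1.4,-3.6,0],[-1.4,-3.6,0]],"rotation":[[0,0,-0.031],[0,0,-0.031],[0,0,-0.031],[0,0,-0.031],[0,0,-0.031],[0,0,-0.031],[0,0,-0.031],[0,0,-0.031]],"hand":[7,7,7,7,7,7,7,7]}'>/dev/null
python3 -m handwheel '{"slide":[[-1.3,-3.6,0],[-1.3,-3.6,0],[0,0,0],[0,0,0],[0,0,-3],[0,0,-3],[0,0,-3],[0,0,-3]],"rotation":[[0,0,-0.032],[0,0,-0.032],[0,0,0],[0,0,0],[0,0,0],[0,0,0],[0,0,0],[0,0,0]],"hand":[7,7,7,7,7,7,7,7]}'
python3 -m handwheel '{"slide":[[0,0,-2.9],[0,0,0],[0,0,0],[0,0,0],[0,0,0],[0,0,0],[0,0,0],[0,0,0]],"rotation":[[0,0,0],[0,0,0],[0,0,0],[0,0,0],[0,0,0],[0,0,0],[0,0,0],[0,0,0]],"hand":[7,7,3,3,3,3,3,3]}'
python3 -m handwheel '{"slide":[[0,0,0],[0,0,2],[0,0,3],[0,0,3],[0,0,3],[0,0,2.9],[0,0,0],[0,0,0]],"rotation":[[0,0,0],[0,0,0],[0,0,0],[0,0,0],[0,0,0],[0,0,0],[0,0,0],[0,0,0]],"hand":[3,3,3,3,3,3,3,3]}'
python3 held.py
```

```text
clock: 36.77
tcp_pos: [396.8, -255.7, 36.3]
tcp_rot: [0.846, 0.533, 0.0, -0.0]
force: [-0.4, -0.2, -0.1]
finger_gap: 0.737
finger_force: 0.0
clock: 37.43
tcp_pos: [397.3, -258.2, 10.5]
tcp_rot: [0.847, 0.532, 0.0, 0.001]
force: [-0.7, 2.4, 5.1]
finger_gap: 0.402
finger_force: 30.0
clock: 38.1
tcp_pos: [397.8, -258.6, 150.4]
tcp_rot: [0.847, 0.531, 0.001, 0.002]
force: [-0.3, 0.3, -1.5]
finger_gap: 0.395
finger_force: 30.0
[ 397.76081504 -258.64904385  150.43006764]
[(np.float64(10.0), 130), (np.float64(11.0), 123), (np.float64(12.0), 146), (np.float64(13.0), 235), (np.float64(14.0), 239), (np.float64(15.0), 239), (np.float64(16.0), 239), (np.float64(17.0), 239), (np.float64(18.0), 239), (np.float64(19.0), 237), (np.float64(20.0), 232), (np.float64(21.0), 219), (np.float64(22.0), 219), (np.float64(23.0), 219), (np.float64(24.0), 219), (np.float64(25.0), 218), (np.float64(26.0), 218), (np.float64(27.0), 218), (np.float64(28.0), 219), (np.float64(29.0), 228), (np.float64(30.0), 219), (np.float64(31.0), 217), (np.float64(32.0), 81), (np.float64(33.0), 79), (np.float64(34.0), 82), (np.float64(35.0), 80), (np.float64(36.0), 82), (np.float64(37.0), 80), (np.float64(38.0), 82), (np.float64(39.0), 82)]
```

```bash
python3 -m handwheel '{"slide":[[1.4,3.4,0],[1.4,3.5,0],[1.4,3.5,0],[1.4,3.5,0],[1.4,3.5,0],[1.4,3.5,0],[1.4,3.5,0],[1.5,3.5,0]],"rotation":[[0,0,0.034],[0,0,0.034],[0,0,0.034],[0,0,0.034],[0,0,0.034],[0,0,0.034],[0,0,0.034],[0,0,0.034]],"hand":[3,3,3,3,3,3,3,3]}'>/dev/null
python3 -m handwheel '{"slide":[[1.4,3.5,0],[0,0,0],[0,0,0],[0,0,0],[0,0,0]],"rotation":[[0,0,0.038],[0,0,0],[0,0,0],[0,0,0],[0,0,0]],"hand":[3,3,3,3,3]}'
python3 - <<'E'
from meas import *
im=save('wrist','w9.png');cv2.imwrite('pics/w9b.png',cv2.resize(im[:,:,::-1],(800,600),interpolation=2))
E
```

```text
clock: 39.23
tcp_pos: [522.7, 55.4, 146.8]
tcp_rot: [0.755, 0.655, -0.001, -0.001]
force: [-0.4, -0.4, -0.9]
finger_gap: 0.397
finger_force: 30.0
```

View pics/w9b.png

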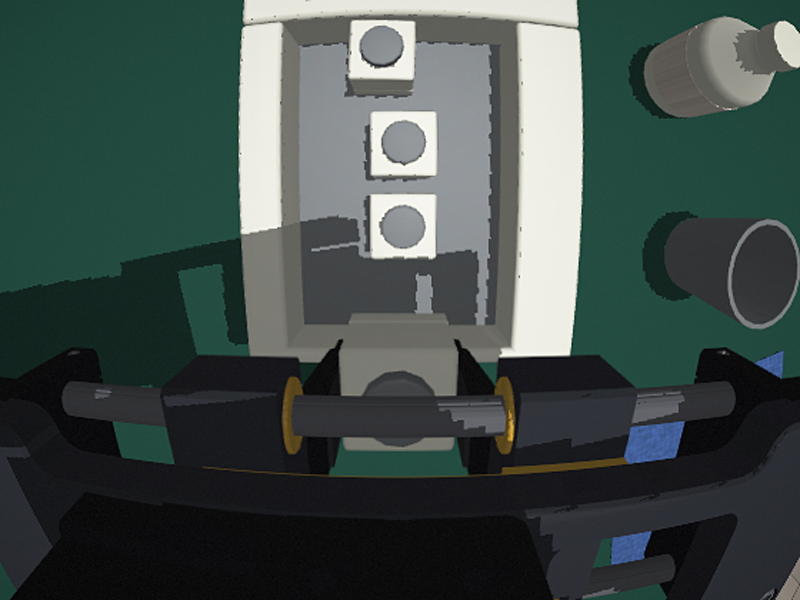

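Three cartridges stand in the bay. The near one's front edge is at (400,258), and the near inner wall runs from about (300,325) at the floor to about (290,362) at the rim.

Run:
```python
from look import *
s=readout.get_state(); t=s['tcp_pos']; print(t)
for p,z in [((403,258),52),((404,195),52),((302,325),8),((290,361),58),((500,349),58),((400,22),58),((400,347),t[2]+35.8),((398,411),t[2]+43.8)]:
    P=px2pt('wrist',(np.array(p)+.5)*.7-.5,z); d=P-[534,125,0]; a=np.radians(-8.1)
    print(P.round(1),'bay',round(d[0]*np.cos(a)+d[1]*np.sin(a),1),round(-d[0]*np.sin(a)+d[1]*np.cos(a),1))
```

```text
[522.83538243  55.22532983 147.15462941]
[529.2  83.7  52. ] bay 1.1 -41.6
[534.8 119.4  52. ] bay 1.6 -5.4
[452.   40.9   8. ] bay -69.3 -94.8
[453.   32.6  58. ] bay -67.2 -102.9
[579.3  22.6  58. ] bay 59.3 -95.0
[546.7 219.5  58. ] bay -0.7 95.3
[526.1  75.7 183. ] bay -0.9 -50.0
[523.   58.2 191. ] bay -1.5 -67.7
```

```bash
python3 -m handwheel '{"slide":[[0.1,-0.1,-3],[0,0,-3],[0,0,-3],[0,0,-2],[0,0,-1.4],[0,0,-0.6],[0,0,0],[0,0,0]],"rotation":[[0,0,0],[0,0,0],[0,0,0],[0,0,0],[0,0,0],[0,0,0],[0,0,0],[0,0,0]],"hand":[3,3,3,3,3,3,3,3]}'
python3 -m handwheel '{"slide":[[0,0,0],[0,0,0],[0,0,0],[0,0,0],[0,0,0],[0,0,2],[0,0,3],[0,0,3]],"rotation":[[0,0,0],[0,0,0],[0,0,0],[0,0,0],[0,0,0],[0,0,0],[0,0,0],[0,0,0]],"hand":[5,6,6,6,6,6,6,6]}'
python3 -m handwheel '{"slide":[[0,0,3],[0,-3,2],[0,-3,0],[0,-3,0],[0,-3,0],[0,0,0],[0,0,0]],"rotation":[[0,0,0],[0,0,0],[0,0,0],[0,0,0],[0,0,0],[0,0,0],[0,0,0]],"hand":[6,0,0,0,0,0,0]}'
python3 - <<'E'
from meas import *
im=save('top','t6.png')
for o in carts(im): print([float(v) for v in o])
im=save('wrist','w10.png');s=save('scene','s10.png')
cv2.imwrite('pics/mix.png',np.vstack([cv2.resize(im[0:270,100:460,::-1],(780,300)),cv2.resize(s[120:330,40:440,::-1],(780,290))]))
E
```

```text
clock: 39.95
tcp_pos: [524.8, 54.2, 18.6]
tcp_rot: [0.755, 0.655, 0.0, 0.0]
force: [-0.3, -0.5, -0.0]
finger_gap: 0.399
finger_force: 30.0
clock: 40.62
tcp_pos: [523.4, 55.4, 97.8]
tcp_rot: [0.755, 0.656, -0.001, -0.001]
force: [0.7, 0.2, -0.1]
finger_gap: 0.633
finger_force: 0.0
clock: 41.2
tcp_pos: [524.6, -65.6, 148.2]
tcp_rot: [0.756, 0.655, 0.0, -0.0]
force: [-0.7, -0.0, -0.5]
finger_gap: 0.266
finger_force: 0.0
[331.0, -95.4, 1.0, 10.6, 40.0, 40.0]
[459.6, -132.9, 1.1, 90.7, 246.0, 1255.0]
[556.3, -326.5, 1.1, 13.6, 73.2, 70.0]
```

View pics/mix.png

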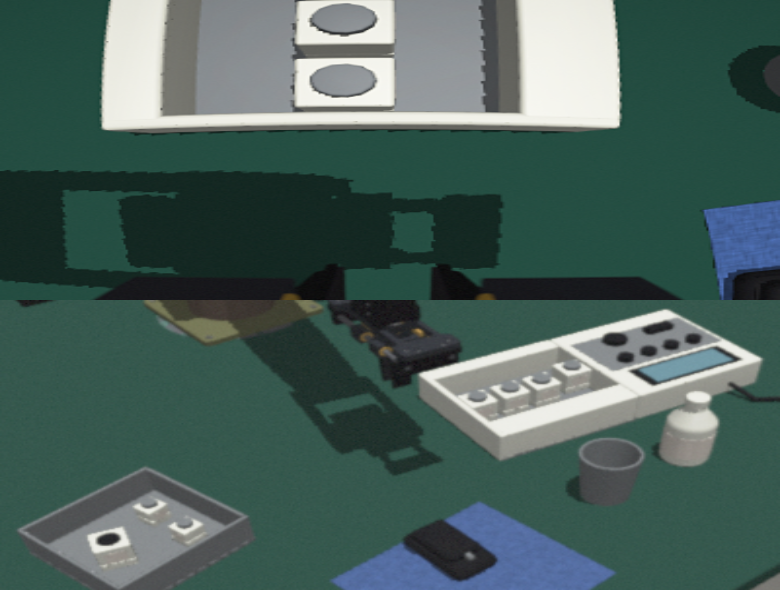

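All four cartridges stand in the bay, and the spent and both small ones are in the bin. Keys next, starting with key 3.

```bash
python3 -m handwheel '{"slide":[[0.5,3.5,0],[0.5,3.7,0],[0.5,3.7,0],[0.5,3.7,0],[0.5,3.7,0],[0.5,3.7,0],[0.5,3.7,0],[0.5,3.7,0]],"rotation":[[0,0,0],[0,0,0],[0,0,0],[0,0,0],[0,0,0],[0,0,0],[0,0,0],[0,0,0]],"hand":[0,0,0,0,0,0,0,0]}'>/dev/null
python3 -m handwheel '{"slide":[[0.5,3.8,0],[0.5,3.8,0],[0,0,0],[0,0,-3],[0,0,-3],[0,0,-0.8],[0,0,0],[0,0,0]],"rotation":[[0,0,0],[0,0,0],[0,0,0],[0,0,0],[0,0,0],[0,0,0],[0,0,0],[0,0,0]],"hand":[0,0,0,0,0,0,0,0]}'
```

```text
clock: 42.68
tcp_pos: [574.2, 305.8, 80.2]
tcp_rot: [0.755, 0.656, -0.0, -0.0]
force: [0.5, 0.1, 0.4]
finger_gap: 0.004
finger_force: 0.0
```

```bash
python3 -m handwheel '{"slide":[[0,0.1,-0.7],[0,0,-0.5],[0,0,-0.48],[0,0,0],[0,0,0],[0,0,0],[0,0,0]],"rotation":[[0,0,0],[0,0,0],[0,0,0],[0,0,0],[0,0,0],[0,0,0],[0,0,0]],"hand":[0,0,0,0,0,0,0]}'
```

```text
clock: 43.27
tcp_pos: [576.0, 306.9, 64.8]
tcp_rot: [0.755, 0.656, 0.002, 0.0]
force: [2.5, 2.5, 4.5]
finger_gap: 0.006
finger_force: 2.2
```

```bash
python3 -m handwheel '{"slide":[[0,0,-0.1],[0,0,0],[0,0,0],[0,0,0]],"rotation":[[0,0,0],[0,0,0],[0,0,0],[0,0,0]],"hand":[0,0,0,0]}'
python3 -m handwheel '{"slide":[[0,0,1],[0,0,1.8],[0,0,1],[0.5,3.7,0],[0.5,3.6,0],[0,0,0],[0,0,-1],[0,0,-1]],"rotation":[[0,0,0],[0,0,0],[0,0,0],[0,0,0],[0,0,0],[0,0,0],[0,0,0],[0,0,0]],"hand":[0,0,0,0,0,0,0,0]}'
python3 -m handwheel '{"slide":[[0,0,0],[0,0,0],[0,0,-0.7],[0,0,-0.5],[0,0,-0.5],[0,0,-0.1],[0,0,0],[0,0,0]],"rotation":[[0,0,0],[0,0,0],[0,0,0],[0,0,0],[0,0,0],[0,0,0],[0,0,0],[0,0,0]],"hand":[0,0,0,0,0,0,0,0]}'
python3 -m handwheel '{"slide":[[0,0,0],[0,0,0],[0,0,0]],"rotation":[[0,0,0],[0,0,0],[0,0,0]],"hand":[0,0,0]}'
```

```text
clock: 43.6
tcp_pos: [576.0, 307.0, 64.3]
tcp_rot: [0.755, 0.656, 0.002, 0.0]
force: [0.8, 1.5, 8.1]
finger_gap: 0.005
finger_force: 4.1
clock: 44.27
tcp_pos: [584.2, 379.0, 79.3]
tcp_rot: [0.755, 0.656, -0.001, 0.0]
force: [-0.3, -0.0, -0.4]
finger_gap: 0.008
finger_force: 0.0
clock: 44.93
tcp_pos: [585.2, 378.9, 64.2]
tcp_rot: [0.755, 0.656, 0.0, 0.0]
force: [-1.6, -4.0, 8.1]
finger_gap: 0.003
finger_force: 4.1
clock: 45.18
tcp_pos: [585.2, 378.9, 64.3]
tcp_rot: [0.755, 0.656, 0.0, 0.001]
force: [-2.4, -3.6, 8.9]
finger_gap: 0.006
finger_force: 4.0
```

```bash
python3 -m handwheel '{"slide":[[0,0,1],[0,0,2],[0,0,1],[-0.5,-3.6,0],[-0.5,-3.7,0],[-0.6,-3.6,0],[0,0,0],[0,0,-1]],"rotation":[[0,0,0],[0,0,0],[0,0,0],[0,0,0],[0,0,0],[0,0,0],[0,0,0],[0,0,0]],"hand":[0,0,0,0,0,0,0,0]}'
python3 -m handwheel '{"slide":[[0,0,-1],[0,0,0],[0,0,0],[0,0,-0.9],[0,0,-0.5],[0,0,-0.5],[0,0,-0.1],[0,0,0]],"rotation":[[0,0,0],[0,0,0],[0,0,0],[0,0,0],[0,0,0],[0,0,0],[0,0,0],[0,0,0]],"hand":[0,0,0,0,0,0,0,0]}'
python3 -m handwheel '{"slide":[[0,0,0],[0,0,0],[0,0,0]],"rotation":[[0,0,0],[0,0,0],[0,0,0]],"hand":[0,0,0]}'
```

```text
clock: 45.85
tcp_pos: [570.1, 269.6, 94.6]
tcp_rot: [0.756, 0.655, 0.002, 0.001]
force: [-0.2, 0.1, -0.1]
finger_gap: 0.001
finger_force: 0.0
clock: 46.52
tcp_pos: [569.1, 271.3, 64.2]
tcp_rot: [0.755, 0.656, 0.0, -0.0]
force: [-4.2, -0.5, 9.2]
finger_gap: 0.006
finger_force: 4.7
clock: 46.77
tcp_pos: [569.1, 271.4, 64.2]
tcp_rot: [0.755, 0.656, 0.001, -0.0]
force: [-3.6, 0.6, 9.1]
finger_gap: 0.005
finger_force: 4.5
```

```bash
python3 -m handwheel '{"slide":[[0,0,1],[0,0,2],[0,0,1],[-2.5,1.4,0],[-2.5,1.5,0],[0,0,0],[0,0,-1],[0,0,-1]],"rotation":[[0,0,0],[0,0,0],[0,0,0],[0,0,0],[0,0,0],[0,0,0],[0,0,0],[0,0,0]],"hand":[0,0,0,0,0,0,0,0]}'
python3 -m handwheel '{"slide":[[0,0,0],[0,0,0],[0,0,-0.9],[0,0,-0.5],[0,0,-0.5],[0,0,-0.1],[0,0,0],[0,0,0]],"rotation":[[0,0,0],[0,0,0],[0,0,0],[0,0,0],[0,0,0],[0,0,0],[0,0,0],[0,0,0]],"hand":[0,0,0,0,0,0,0,0]}'
python3 -m handwheel '{"slide":[[0,0,0],[0,0,0],[0,0,0]],"rotation":[[0,0,0],[0,0,0],[0,0,0]],"hand":[0,0,0]}'
python3 -m handwheel '{"slide":[[0,0,1],[0,0,2],[0,0,3],[0,0,3],[-3,0,2],[-3,0,0],[0,0,0],[0,0,0]],"rotation":[[0,0,0],[0,0,0],[0,0,0],[0,0,0],[0,0,0],[0,0,0],[0,0,0],[0,0,0]],"hand":[0,0,0,0,0,0,0,0]}'
python3 - <<'E'
from meas import *
s=save('scene','s11.png')
cv2.imwrite('pics/s11b.png',cv2.resize(s[120:345,40:440,::-1],(800,450),interpolation=2))
E
```

```text
clock: 47.43
tcp_pos: [519.5, 299.6, 82.4]
tcp_rot: [0.755, 0.656, 0.001, 0.001]
force: [-0.3, -0.4, -0.0]
finger_gap: 0.003
finger_force: 0.0
clock: 48.1
tcp_pos: [519.5, 299.2, 64.2]
tcp_rot: [0.755, 0.656, 0.0, 0.001]
force: [-2.6, -2.1, 9.6]
finger_gap: 0.006
finger_force: 4.8
clock: 48.35
tcp_pos: [519.5, 299.2, 64.2]
tcp_rot: [0.755, 0.656, 0.0, 0.001]
force: [-2.9, -2.3, 9.7]
finger_gap: 0.006
finger_force: 4.8
clock: 49.02
tcp_pos: [457.8, 299.4, 172.4]
tcp_rot: [0.754, 0.656, 0.0, 0.0]
force: [0.7, 0.3, -0.3]
finger_gap: 0.006
finger_force: 0.0
```

View pics/s11b.png

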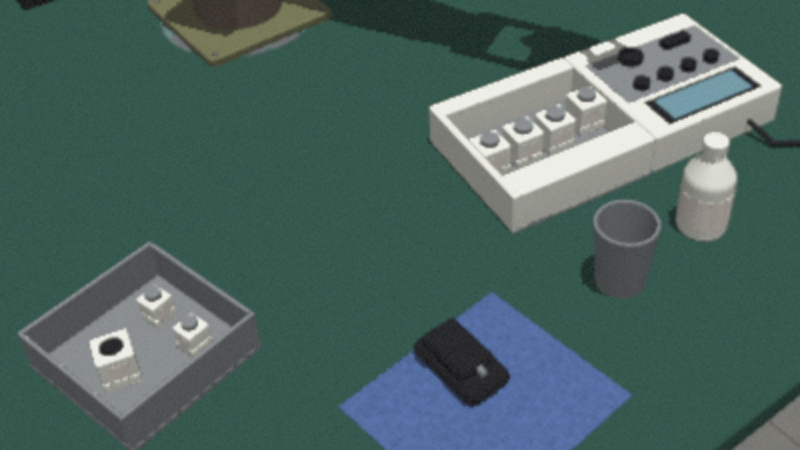

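The scene shows four cartridges in the bay, three pieces in the bin, and the mouse, cup and bottle undisturbed. Cartridge A shifted after I placed it, so I'll check that it is upright using the earlier wrist picture.

Run:
```python
from look import *
s=readout.get_state(); K,t,r=cam('wrist'); c=(K,t-s['tcp_pos']+np.array([522.8,55.2,147.0]),r)
im=cv2.imread('pics/w9.png')
g=cv2.cvtColor(im,6).astype(int)
for u in (265,280): print(u,g[10:130:1,u].tolist())
a=np.radians(-8.1)
for n,p,z in [('Atop',(382,81),52),('Abot',(382,95),8),('Btop',(403,178),52),('Bbot',(403,181),8)]:
    P=px2pt('wrist',(np.array(p)+.5)*.7-.5,z,c); d=P-[534,125,0]; print(n,round(-d[0]*np.sin(a)+d[1]*np.cos(a),1))
cv2.imwrite('pics/Az.png',cv2.resize(im[0:100,220:340],(720,600),interpolation=2))
```

```text
265 [144, 105, 92, 83, 224, 237, 238, 245, 115, 132, 135, 136, 137, 137, 137, 138, 139, 139, 141, 141, 142, 141, 142, 142, 141, 142, 144, 144, 144, 144, 144, 146, 147, 139, 115, 51, 46, 115, 230, 243, 241, 241, 241, 240, 219, 144, 91, 96, 97, 95, 96, 98, 96, 108, 97, 95, 79, 69, 153, 151, 148, 147, 146, 147, 148, 147, 148, 147, 223, 239, 244, 243, 243, 243, 242, 243, 243, 242, 242, 243, 243, 243, 242, 242, 243, 244, 245, 246, 246, 247, 246, 246, 245, 244, 244, 243, 243, 243, 242, 242, 242, 241, 242, 242, 242, 242, 241, 242, 242, 242, 243, 238, 196, 122, 86, 120, 152, 150, 150, 148]
280 [141, 100, 91, 86, 169, 240, 237, 236, 236, 236, 237, 238, 239, 244, 207, 123, 126, 125, 131, 136, 138, 142, 141, 138, 133, 129, 114, 109, 76, 82, 188, 251, 245, 242, 241, 241, 242, 242, 241, 242, 242, 242, 242, 243, 230, 181, 89, 95, 96, 98, 96, 97, 95, 108, 95, 98, 84, 67, 157, 150, 149, 148, 149, 149, 149, 147, 148, 159, 229, 241, 245, 243, 244, 248, 219, 127, 147, 150, 148, 149, 150, 149, 149, 151, 150, 150, 150, 151, 150, 150, 150, 151, 149, 149, 150, 150, 149, 148, 149, 149, 146, 146, 122, 54, 172, 244, 246, 244, 243, 244, 244, 238, 197, 106, 87, 127, 154, 152, 150, 151]
Atop 60.7
Abot 61.6
Btop 4.3
Bbot 3.6
```

View pics/Az.png

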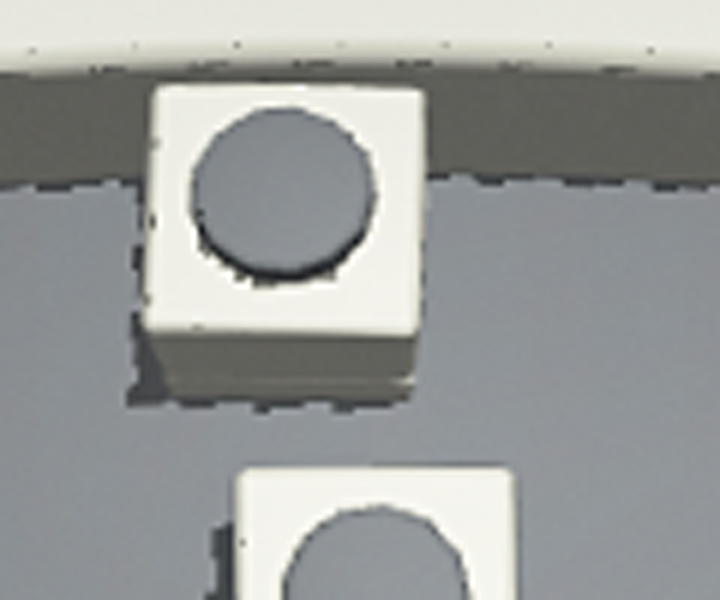

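Cartridge A stands upright: the front face's top edge is at 60.7 mm and its bottom edge at 61.6 mm along the bay. I'm handing the job in.

```bash
python3 -c "
from cell import workorder; print(workorder.close_job())"
```

```text
the job is handed in; nothing more can be done
None
```

I carried out every step in order and handed the job in at about 49 s on the robot's clock: four cartridges loaded, the spent and both small ones in the bin, and keys pressed new-batch, 3, 1, 4, start; no verdict was returned.

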